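Bundle three candles in the sloping cradle

TASK

Make up a bundle of three in the sloping cradle, ready for taping. Gently lay the loose ivory candle on the bearers next to the ivory one already there so that it rolls up to it, then slide the wooden chock in until it bears snugly on it so that the layer cannot roll, and only then lay the red candle on top in the valley between the two. All three lie wick end uphill with their bases against the foot plate; do not knock or squeeze the wax hard, and leave the masking tape, the dye bottle and the marker pen where they are.

Things in the scene. Friction and masses are not known exactly. Their poses are not given: they have to be found in the camera images.
- cradle: Sloping wooden bundling cradle, on a level base board of 174 x 245 mm, fixed; origin under the board, x away from the robot.
- bed (a point): Frame of the cradle's sloping bed. Origin: the corner where the inner faces of foot plate and horns meet the bearers' top plane (z = 0). x runs uphill along the candles, away from the robot, rising 25 deg; y runs along the bearers from the horns to the chock, rising 10 deg; z is square to the bearers, up and leaning about 27 deg towards the robot. Offsets below in this frame, mm.
- bundle (a point): Point on the bearers' plane under the finished bundle, at (75, 50, 0) in the bed's frame; same axes. Finished candle centres there (x, y, z): laid ivory (75, 25, 25), loose ivory (75, 75, 25), red on top (75, 50, 68).
- bearers (a point): Point half-way along and between the two wooden bearers, at (75, 107, 0). Bearers: 16 mm wide bars at x = 28 and x = 122, y from 0 to 214. Candles roll along them to the horns (one that stalls is pushed home by the chock), but wood friction keeps a candle from sliding down to the foot plate.
- horns (a point): Point half-way between the tops of the two wooden horns (uprights at the low end of the bearers, at x = 28 and 122, y from -22 to 0, 48 high), on their inner faces: (75, 0, 48).
- foot_plate (a point): Middle of the upper edge of the plywood foot plate, on its inner face: (0, 58, 76). The plate is 10 thick (x from -10 to 0) and reaches from y = -22 to 138; the candles' bases stand against it.
- ivory_laid_centre (a point): Centre of the ivory candle that already lies in the cradle against horns and foot plate: round pillar, 50 mm diameter, 150 mm long, 0.26 kg; x axis along the candle towards the wick.
- ivory_loose: The loose ivory candle, same size; its origin is its centre.
- ivory_loose_centre (a point): Centre of the loose ivory candle: 50 mm diameter, 150 mm long, about 0.26 kg; x axis along the candle towards the wick. It lies level in a V slot of a low rest, centre 47 mm above the table; the rest's two combs (14 mm wide) carry it 45 mm either side of its middle, the rest's board is 10 mm high.
- red: The red candle; its origin is its centre.
- red_centre (a point): Centre of the red candle: same size, x axis towards the wick; lies in the other V slot of the rest, 96 mm beside the ivory one.
- chock (a joint): Travel of the sliding chock along the bed's y, in m, 0 to 0.080: its rubber face stands at y = 90 mm + travel; it starts open. Snug on two candles it reads about 0.010. The slide has about 3 N of friction and stays where it is left.
- chock_grip (a point): Point to grip on the fin of the sliding wooden chock (60 mm along x, 28 mm high over the bearers), on its rail between the bearers: the fin is 14 mm thick (along the bed's y), 44 mm wide (along x), its top 16 mm above this point, the chock's block 26 mm below it; 37 mm behind the chock's face.
- tape: Roll of masking tape, 103 mm across, 25 mm high, lying flat behind the work; a bystander.
- dye_bottle: Small amber dropper bottle with a red and white band, 33 mm across, 102 mm high, upright behind the work; a bystander.
- marker_pen: Black and white marker pen, 135 mm long, lying at the front; a bystander.

How it is judged:
By the outcome, as a careful person would: the job done as asked, in the order asked, and still so for the second after the job is handed in, with the robot touching nothing.
It also fails if it takes over 67 s, if anything falls off the work surface, if the arm or the gripper's body presses on something with over 40 N, if the wrist force passes 120 N, or if a joint passes its speed limit or range.

ROBOT

A 6-joint arm with a two-finger parallel gripper is mounted at the origin on a cart in front of the work surface, level with it; the furniture and walls round the work are solid. World frame = base frame: x ahead of the robot, y to its left, z up, the work surface at z = 0. Lengths are in m, angles in rad, forces in N, time in s.
With the tool pointing down it reaches from about 0.375 to 0.975 m from the base axis. Payload 3.8 kg.
Tool frame: the origin (TCP) lies on the centre line of the jaws, within the pads' length; the fingertips stand 14 mm ahead of it and the grasp point (between the pads) lies 5 mm behind it; x points along the fingers, y is the direction in which the jaws open and shut, and the axes are right-handed (so a half turn about x gives the same grasp; the last joint's range is limited). The gripper opens to 85 mm and grips with 20 to 120 N. Pads are 22 mm wide; open, the fingers measure 114 mm over their backs; the gripper's body (76 mm by 85 mm) begins 54 mm behind the grasp point. The pads swing forward as they close: fully open they stand 13 mm farther back than shut.
Start: joints at [-1.359, 0.264, 1.604, -0, 1.274, -0.037], TCP at [0.166, -0.654, 0.245] pointing down, gripper open.
Joint ranges: [-2.63, 2.63], [-0.94, 2.18], [0.31, 2.57], [-1.31, 4.45], [0, 2.66], [-2.55, 2.55]. Speed limits (rad/s): [2.57, 2.57, 3.14, 3.14, 3.14, 3.14].

INTERFACE

Orientations are given as a rotation vector (axis times angle).
In Python, from workcell import bot gives the robot as it stands.
- The arm moves only by the shell command python3 -m creep 'ROWS' [FORCE]. ROWS is JSON, a list of rows, each an object with "grip": the finger opening in cm, from 0 to 8.54; "dp": the shift along the tool's x, y, z in cm, a list of three; "rotation": the turn, a rotation vector about the tool's x, y, z in rad, a list of three. A call has 1 to 5 rows; each row is the pose to reach, as a shift and turn from the pose commanded when the call began, along the tool's axes at that moment; what a row does not reach only later rows make up. A row lasts 1/12 s, in which the tool goes at most 41.7 mm and 7.16 degrees, less where a joint would pass 70% of its speed; a pose out of reach is approached as far as the arm can. A call with a gripper value outside its range is refused whole. The fingers move at their own pace and stop on an object; FORCE is the grip in N (left out, the last holds). Time passes only in rows, so rows that repeat a pose let the fingers close. It gives the time, the measured TCP pose, the force and the opening at its end, in the units of the state.
- bot.read_state(): the state, without advancing time (a new reading comes with each control period).
- bot.read_camera(name): name is "scene" or "top" or "wrist"; returns (picture, depth): 480x640x3 uint8, red, green, blue; 480x640 float32, m along the optical axis (not along the pixel's ray), 0 where there is no reading.
- bot.get_calibration(name): a dict with "fx", "fy", "cx", "cy" (pixels), "dist" ([k1, k2, p1, p2, k3] as OpenCV has them; the pictures are not rectified), "rvec" (rotation vector, rad) and "tvec" (3), from world to camera coordinates, as OpenCV has them. Camera axes: x right, y down, z forward; pixel columns grow to the right and rows downward; lengths in m; the calibration is good to about 2 mm. A picture is of the moment at which its call begins: read the wrist's pose just before it. get_calibration takes no time and is no camera call; for the wrist camera it gives the pose at the moment of the call.
- bot.finish_job(): hands the job in, once; it reports no verdict.
The state is a dict: "time": time; "q": joint angles; "joint_vel": joint speeds; "joint_torque": joint torques, N m; "tool_pos": TCP position; "tcp_rot": TCP orientation; "wrist_force": force on the tool from outside, world axes, zero at the start; "torque": the same for the moment, N m; "width": opening from 0.0 (shut) to 1.0 (fully open).
Only numpy, scipy, OpenCV 4.12 (cv2) and the standard library are available. Lean on these libraries where they do the work, as an engineer would, in place of code of your own. Each camera call takes 0.05 s, during which the arm holds its last target.

## Working session

There is one attempt and no reset: what is moved stays moved. The work goes in short steps, Python scripts to look and compute and a shell command to move; the robot and the scene stay as the last step left them, time stands still between calls to the robot, and variables do not carry over. Pictures are saved under pics/ and viewed, and the job is handed in when it is done.

```bash
ls; mkdir -p pics; python3 - <<'E'
from workcell import bot
import cv2
s=bot.read_state();print(s)
for n in ("scene","top","wrist"):
    p,d=bot.read_camera(n);cv2.imwrite(f"pics/{n}0.png",p[:,:,::-1])
    import numpy as np
    np.save(f"pics/{n}0_d.npy",d);np.save(f"pics/{n}0_p.npy",p)
    print(n,bot.get_calibration(n),d.min(),d.max())
E
```

```text
pics
{'time': 0.0, 'q': array([-1.35890671e+00,  2.64779356e-01,  1.60535473e+00, -1.63939917e-05,
        1.27368920e+00, -3.69046031e-02]), 'joint_vel': array([ 0.00168367, -0.00020319, -0.00028797, -0.00187829,  0.00019153,
       -0.00164125]), 'joint_torque': array([ 3.58945208e-04, -5.15102541e+01, -3.67312396e+01, -1.68014240e-04,
        1.29829621e-02, -2.19046626e-05]), 'tool_pos': array([ 0.16605454, -0.6535474 ,  0.24395473]), 'tcp_rot': array([ 2.08979535,  0.2636854 , -2.09023878]), 'wrist_force': array([-0.26524549, -0.05307145, -0.1923619 ]), 'torque': array([-0.01036063, -0.01424369, -0.03330934]), 'width': 1.0028696029830977}
scene {'fx': 458.996056660079, 'fy': 458.996056660079, 'cx': 320.1627960881897, 'cy': 245.78194824960326, 'dist': array([-0.05195868,  0.        ,  0.        ,  0.        ,  0.        ]), 'rvec': array([ 0.79091184, -2.57198745,  1.06560377]), 'tvec': array([0.56043427, 0.22167508, 0.79732493])} 0.0 3.482322
top {'fx': 605.7473504972534, 'fy': 605.7473504972534, 'cx': 327.8269967008383, 'cy': 233.63952182248585, 'dist': array([-0.14127455,  0.        ,  0.        ,  0.        ,  0.        ]), 'rvec': array([ 2.19366152, -2.12718358,  0.17649794]), 'tvec': array([0.12220618, 0.56411895, 1.04148055])} 0.0 2.0185928
wrist {'fx': 341.45589948575275, 'fy': 341.45589948575275, 'cx': 316.82850246935055, 'cy': 244.02480753261483, 'dist': array([-0.04360832,  0.        ,  0.        ,  0.        ,  0.        ]), 'rvec': array([-2.26484729,  1.7595903 ,  0.29473536]), 'tvec': array([-0.67333236, -0.04208585,  0.38130648])} 0.0 1.4792231
```

View pics/scene0.png

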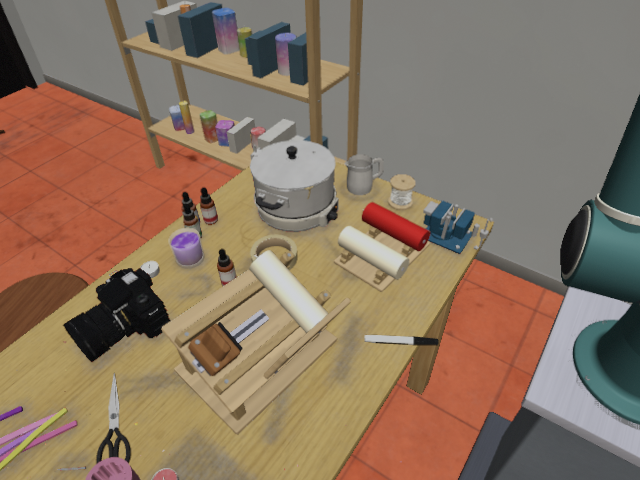

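View pics/top0.png

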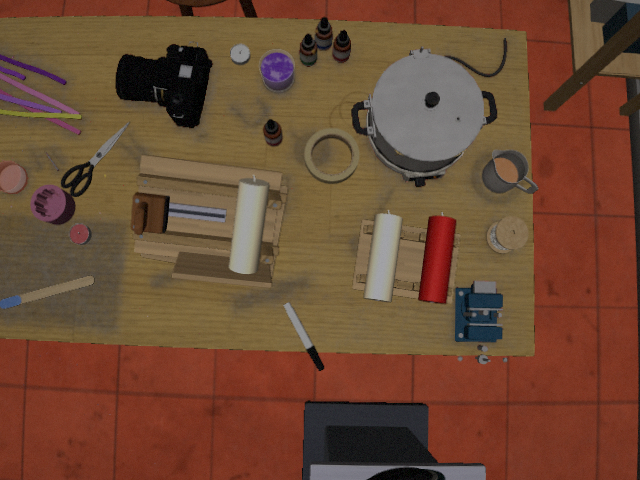

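View pics/wrist0.png

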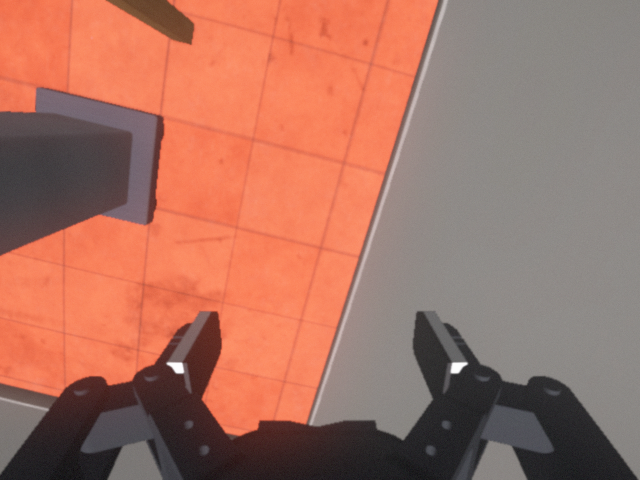

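The top view has the robot at the bottom. It shows the cradle at (210,220) with the chock at (150,213), the laid ivory at (249,226), the loose ivory at (384,256) and the red candle at (438,258). The tape is at (331,155), the bottle at (273,132) and the pen at (304,337).

```bash
cat > h.py <<'E'
import numpy as np, cv2
from workcell import bot
from scipy.spatial.transform import Rotation as R
def und(px,c):
    K=np.array([[c['fx'],0,c['cx']],[0,c['fy'],c['cy']],[0,0,1]])
    return cv2.undistortPoints(np.asarray(px,float).reshape(-1,1,2),K,np.array(c['dist'])).reshape(-1,2)
def rays(px,c):
    n=und(px,c); M=R.from_rotvec(c['rvec']).as_matrix()
    o=-M.T@c['tvec']; d=np.c_[n,np.ones(len(n))]@M
    return o,d
def onplane(px,c,z):
    o,d=rays(px,c); return o+d*((z-o[2])/d[:,2])[:,None]
def cloud(px,dep,c):
    px=np.asarray(px,int); o,d=rays(px,c); return o+d*dep[px[:,1],px[:,0]][:,None]
def project(P,c):
    K=np.array([[c['fx'],0,c['cx']],[0,c['fy'],c['cy']],[0,0,1]])
    return cv2.projectPoints(np.asarray(P,float).reshape(-1,1,3),c['rvec'],c['tvec'],K,np.array(c['dist']))[0].reshape(-1,2)
def load(n,k): return np.load(f'pics/{n}{k}_p.npy'),np.load(f'pics/{n}{k}_d.npy')
def snap(n,k):
    c=bot.get_calibration(n)
    p,d=bot.read_camera(n); cv2.imwrite(f"pics/{n}{k}.png",p[:,:,::-1]); np.save(f"pics/{n}{k}_p.npy",p);np.save(f"pics/{n}{k}_d.npy",d)
    return p,d,c
def biggest(m,seed=None):
    n,l,s,ce=cv2.connectedComponentsWithStats(m.astype(np.uint8))
    if seed is not None: return l==l[seed[1],seed[0]]
    return l==1+np.argmax(s[1:,4])
E
python3 - <<'E'
from h import *
for n,seeds in (("top",dict(laid=(249,226),loose=(384,256),red=(438,258))),("scene",dict(laid=(288,290),loose=(372,252),red=(395,226)))):
    p,d=load(n,0);c=bot.get_calibration(n)
    h=cv2.cvtColor(p,cv2.COLOR_RGB2HSV)
    # table check
    px=[(300,250),(60,330),(480,220)] if n=="top" else [(300,400),(150,420)]
    print(n,'table',cloud(px,d,c).round(4).tolist())
    for k,s in seeds.items():
        print(k,h[s[1],s[0]])
        if k=='red': m=((h[...,0]<8)|(h[...,0]>172))&(h[...,1]>180)&(h[...,2]>60)
        else: m=(h[...,1]<85)&(h[...,2]>130)
        m=m&(d>0); m=cv2.morphologyEx(m.astype(np.uint8),cv2.MORPH_OPEN,np.ones((5,5)))
        m=biggest(m,s); ys,xs=np.nonzero(m); P=cloud(np.c_[xs,ys],d,c)
        rect=cv2.minAreaRect(np.c_[xs,ys].astype(np.float32)); print(k,m.sum(),rect)
        print(' mean',P.mean(0).round(4),'min',P.min(0).round(3),'max',P.max(0).round(3))
        np.save(f'pics/{n}_{k}_P.npy',P)
        if n=='top' and k!='laid':
            b=cv2.boxPoints(rect); W=onplane(b,c,0.047); print(W.round(4).tolist(), W.mean(0))
E
```

```text
top table [[0.5334, 0.1889, -0.0002], [0.37, 0.6274, -0.0011], [0.6005, -0.1465, 0.0002]]
laid [ 38  12 164]
laid 2202 ((246.25833129882812, 228.68585205078125), (25.954063415527344, 89.24403381347656), 7.4314093589782715)
 mean [0.5498 0.2731 0.144 ] min [0.479 0.245 0.102] max [0.617 0.302 0.179]
loose [114   8 166]
loose 2062 ((382.94427490234375, 256.2509765625), (24.436988830566406, 86.24388122558594), 8.426969528198242)
 mean [0.5192 0.0437 0.0684] min [0.444 0.014 0.055] max [0.594 0.071 0.078]
[[0.449, 0.0724, 0.047], [0.6009, 0.053, 0.047], [0.5959, 0.0096, 0.047], [0.4439, 0.0298, 0.047]] [0.52239814 0.04122083 0.047     ]
red [  0 194 159]
red 2269 ((437.2308349609375, 258.65386962890625), (27.163604736328125, 85.58396911621094), 7.125016689300537)
 mean [ 0.518  -0.0515  0.0671] min [ 0.443 -0.085  0.046] max [ 0.594 -0.022  0.078]
[[0.4475, -0.0226, 0.047], [0.5992, -0.0403, 0.047], [0.5948, -0.0893, 0.047], [0.4427, -0.0706, 0.047]] [ 0.52104037 -0.05572094  0.047     ]
scene table [[0.4635, 0.3753, 0.0005], [0.649, 0.5455, -0.0011]]
laid [105   5 209]
laid 11084 ((246.5720977783203, 335.23974609375), (127.2930908203125, 151.60403442382812), 46.701358795166016)
 mean [0.5621 0.351  0.084 ] min [ 0.46   0.132 -0.002] max [0.775 0.48  0.179]
loose [ 30  16 206]
loose 1754 ((373.5293884277344, 244.6176300048828), (71.17191314697266, 32.07023239135742), 30.963754653930664)
 mean [0.5172 0.0394 0.0557] min [ 0.443 -0.056 -0.002] max [0.637 0.076 0.075]
red [  0 200 173]
red 1373 ((394.86334228515625, 225.69378662109375), (70.05882263183594, 21.823530197143555), 28.072484970092773)
 mean [ 0.5115 -0.04    0.0611] min [ 0.441 -0.071  0.026] max [ 0.594 -0.019  0.075]
```

```bash
cat >> h.py <<'E'
from scipy.optimize import least_squares
def cyl(P,c0,a0,r=0.025):
    # fit axis (point c, dir a), known radius
    c0=np.array(c0,float); 
    def f(v):
        a=np.array([np.cos(v[4])*np.cos(v[3]),np.cos(v[4])*np.sin(v[3]),np.sin(v[4])])
        c=np.array([c0[0],v[0],v[1]]); D=P-c
        return np.linalg.norm(np.cross(D,a),axis=1)-r+0*v[2]
    v0=[c0[1],c0[2],0,np.arctan2(a0[1],a0[0]),np.arcsin(a0[2]/np.linalg.norm(a0))]
    s=least_squares(f,v0,loss='soft_l1',f_scale=0.002); v=s.x
    a=np.array([np.cos(v[4])*np.cos(v[3]),np.cos(v[4])*np.sin(v[3]),np.sin(v[4])]); c=np.array([c0[0],v[0],v[1]])
    t=(P-c)@a; ok=abs(f(v))<0.003; lo,hi=np.percentile(t[ok],[0.5,99.5])
    return c+a*(lo+hi)/2,a,hi-lo,ok.mean(),np.median(abs(f(v)))
E
python3 - <<'E'
from h import *
T={k:np.load(f'pics/top_{k}_P.npy') for k in('laid','loose','red')}
S={k:np.load(f'pics/scene_{k}_P.npy') for k in('red','loose')}
for nm,P,c0,a0 in (('loose',T['loose'],(.52,.042,.047),(1,-.12,0)),('looseS',S['loose'],(.52,.042,.047),(1,-.12,0)),('red',T['red'],(.52,-.055,.047),(1,-.12,0)),('redS',S['red'],(.52,-.055,.047),(1,-.12,0)),
  ('laid',T['laid'],(.55,.273,.12),(.9,-.1,.42))):
    c,a,L,ok,med=cyl(P,c0,a0); print(nm,c.round(4),a.round(4),'yaw',np.degrees(np.arctan2(a[1],a[0])).round(2),'el',np.degrees(np.arcsin(a[2])).round(2),L.round(4),ok.round(2),med.round(4))
# scene laid
p,d=load('scene',0);cs=bot.get_calibration('scene')
m=np.zeros(d.shape,np.uint8); cv2.fillPoly(m,[np.array([(254,262),(270,254),(322,312),(305,326)])],1)
ys,xs=np.nonzero(m); P=cloud(np.c_[xs,ys],d,cs)
c,a,L,ok,med=cyl(P,(.55,.273,.12),(.9,-.1,.42)); print('laidS',c.round(4),a.round(4),'yaw',np.degrees(np.arctan2(a[1],a[0])).round(2),'el',np.degrees(np.arcsin(a[2])).round(2),L.round(4),ok.round(2),med.round(4))
# zoom crops
p,d=load('top',0); cv2.imwrite('pics/z_top.png',cv2.resize(p[140:300,120:300,::-1],None,fx=4,fy=3.7,interpolation=cv2.INTER_CUBIC)[:600])
p,d=load('scene',0); cv2.imwrite('pics/z_scene.png',cv2.resize(p[240:420,150:360,::-1],None,fx=3.3,fy=3.3,interpolation=cv2.INTER_CUBIC))
E
```

```text
loose [0.5194 0.042  0.0468] [ 0.9925 -0.1224 -0.001 ] yaw -7.03 el -0.06 0.1474 0.93 0.0011
looseS [0.5173 0.0404 0.0469] [ 9.915e-01 -1.304e-01 -7.000e-04] yaw -7.49 el -0.04 0.1488 0.79 0.0012
red [ 0.5185 -0.0554  0.0468] [ 0.9929 -0.1192  0.0016] yaw -6.84 el 0.09 0.1476 0.93 0.001
redS [ 0.5163 -0.0549  0.0471] [ 0.9914 -0.1307  0.0034] yaw -7.51 el 0.19 0.1453 0.92 0.001
laid [0.5571 0.2719 0.1235] [ 0.8988 -0.1218  0.4212] yaw -7.72 el 24.91 0.1475 0.95 0.0009
laidS [0.5581 0.272  0.1247] [ 0.8974 -0.1261  0.4227] yaw -8.0 el 25.01 0.1342 0.98 0.0008
```

View pics/z_top.png

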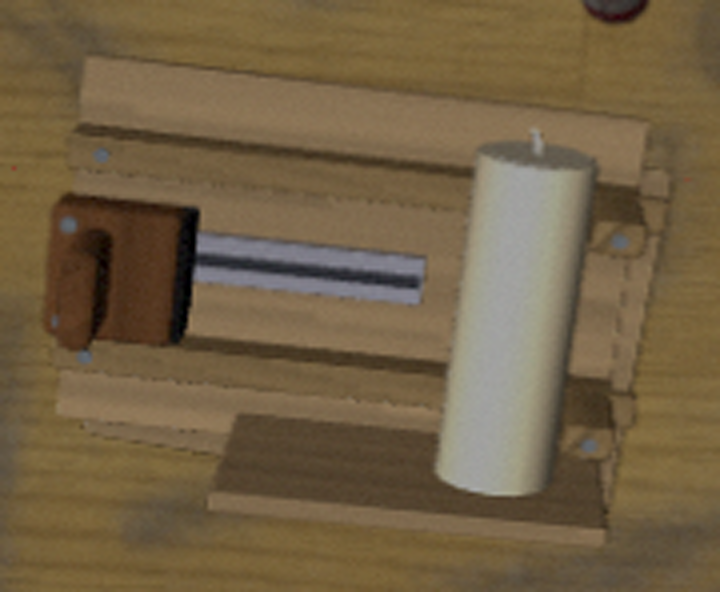

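View pics/z_scene.png

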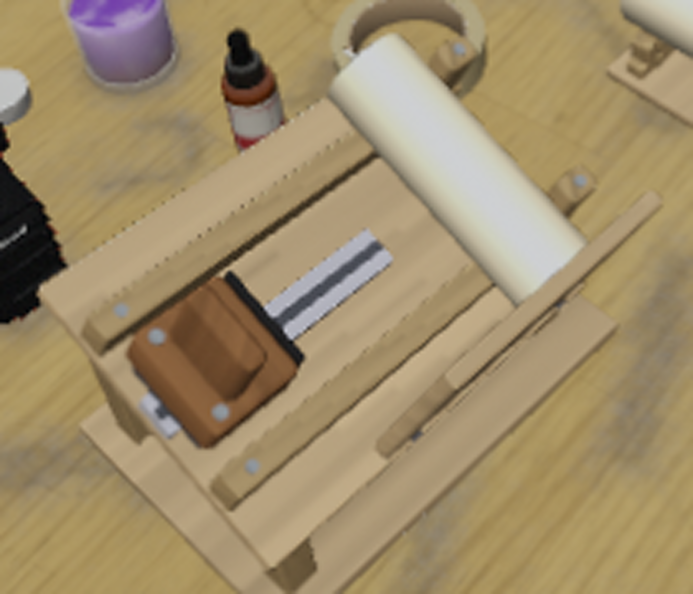

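```bash
cat >> h.py <<'E'
PSI=-7.8
def setbed(psi=PSI,cl=(.5575,.2719,.124)):
    B=R.from_euler('zyx',[psi,-25,10],degrees=True).as_matrix()
    return B,np.array(cl)-B@np.array([.075,.025,.025])
B,O=setbed()
def bw(p): return O+np.asarray(p,float)/1000@B.T
def wb(P): return (np.asarray(P)-O)@B*1000
E
python3 - <<'E'
from h import *
print(B,O)
print(bw([[0,0,0],[75,50,0],[75,75,25],[75,50,68],[0,58,76],[75,207,54]]).round(4))
E3=[]
def seg(a,b,n=30): return np.linspace(a,b,n)
L=[seg((x,0,0),(x,214,0)) for x in(20,36,114,130)]+[seg((0,-22,76),(0,138,76)),seg((-10,-22,76),(-10,138,76)),seg((0,138,0),(0,138,76))]
L+=[seg((45,170,0),(45,170,28)),seg((45,170,28),(105,170,28)),seg((105,170,28),(105,170,0)),seg((53,207,70),(97,207,70)),seg((20,0,48),(36,0,48)),seg((114,0,48),(130,0,48))]
for n,cr in(('top',(120,140,300,300,4)),('scene',(150,240,360,420,3.3))):
    p,d=load(n,0);c=bot.get_calibration(n); x0,y0,x1,y1,f=cr
    im=cv2.resize(p[y0:y1,x0:x1,::-1],None,fx=f,fy=min(f,600/(y1-y0)),interpolation=cv2.INTER_CUBIC); fy=min(f,600/(y1-y0))
    for l in L:
        q=((project(bw(l),c)-(x0,y0)+.5)*(f,fy)).astype(int); cv2.polylines(im,[q.reshape(-1,1,2)],False,(0,255,0),1)
    cv2.imwrite(f'pics/ov_{n}.png',im)
    # bed coordinates of cloud
    ys,xs=np.nonzero((d>0)); P=cloud(np.c_[xs,ys],d,c); Q=wb(P)
    s=(abs(Q[:,2])<8)&(Q[:,1]>60)&(Q[:,1]<160)&((abs(Q[:,0]-28)<6)|(abs(Q[:,0]-122)<6))
    A=np.c_[Q[s][:,:2],np.ones(s.sum())]; print(n,'bearer z fit',np.linalg.lstsq(A,Q[s][:,2],rcond=None)[0],s.sum(),np.median(Q[s][:,2]))
    s=(Q[:,0]>48)&(Q[:,0]<100)&(Q[:,1]>165)&(Q[:,1]<235)&(Q[:,2]>18)&(Q[:,2]<90); q=Q[s]
    t=q[q[:,2]>62]; print('fin top',len(t),t.mean(0) if len(t) else '',t.min(0),t.max(0)); b=q[q[:,2]<34]; print('block',b.min(0),b.max(0),np.median(b[:,2]))
E
```

```text
[[ 0.89792248  0.12300008 -0.42261826]
 [-0.20636165  0.96573641 -0.1573787 ]
 [ 0.38878025  0.22852607  0.89253894]] [0.49764627 0.26716818 0.06681486]
[[0.4976 0.2672 0.0668]
 [0.5711 0.3    0.1074]
 [0.5637 0.3202 0.1354]
 [0.5424 0.2893 0.1681]
 [0.4727 0.3112 0.1479]
 [0.5676 0.4431 0.1915]]
top bearer z fit [ 0.01931122 -0.03579298 -1.15129335] 515 -3.0994168114572367
fin top 91 [ 64.4183406  196.561161    63.30365011] [ 48.60888356 189.58653271  62.01322784] [ 78.74244957 203.56466804  68.07596718]
block [ 48.17378259 165.0589092   18.01193251] [ 91.89848509 216.14289935  33.58096832] 21.566367996181228
scene bearer z fit [ 0.01974624 -0.0467475   0.27955005] 357 -2.844512487263524
fin top 102 [ 63.98798614 198.55665466  63.05661176] [ 48.19085173 192.69163637  62.03258807] [ 78.26885738 205.17649113  65.71708441]
block [ 48.00165999 165.3298926   18.05085256] [ 90.90957329 216.7362405   33.76093986] 21.06432998976206
```

View pics/ov_top.png

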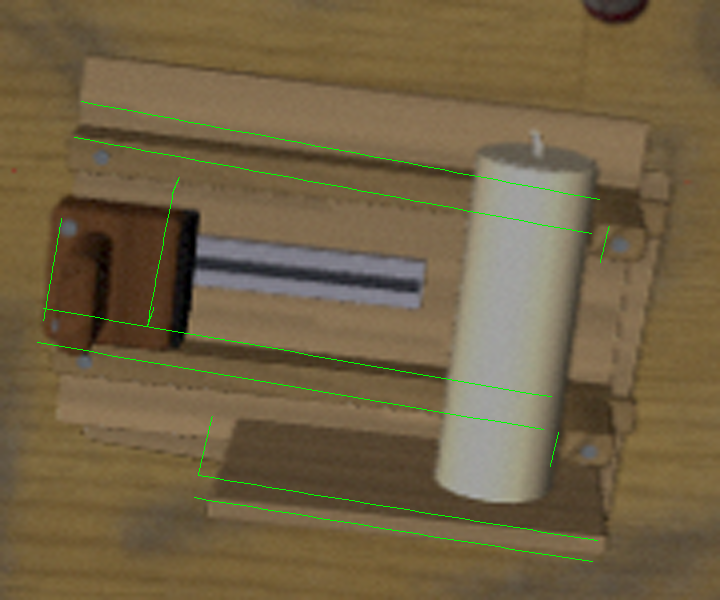

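View pics/ov_scene.png

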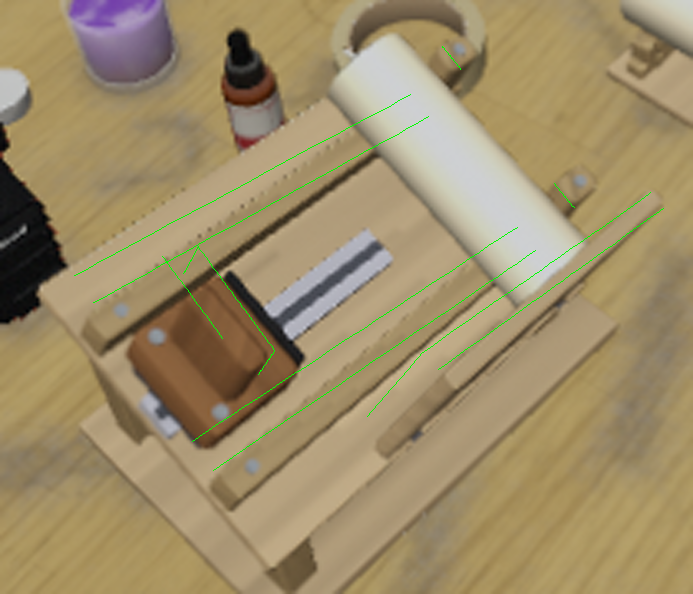

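The overlay lines are rotated off the wood because I used extrinsic euler angles. I'll switch to intrinsic.

```bash
sed -i "s/'zyx'/'ZYX'/" h.py
cat > ov.py <<'E'
from h import *
import sys
k=sys.argv[1]
print(B.round(3).tolist(),O)
def seg(a,b,n=30): return np.linspace(a,b,n)
L=[seg((x,0,0),(x,214,0)) for x in(20,36,114,130)]+[seg((0,-22,76),(0,138,76)),seg((-10,-22,76),(-10,138,76)),seg((0,138,0),(0,138,76))]
L+=[seg((45,170,0),(45,170,28)),seg((45,170,28),(105,170,28)),seg((105,170,28),(105,170,0)),seg((53,207,70),(97,207,70)),seg((20,0,48),(36,0,48)),seg((114,0,48),(130,0,48))]
for n,cr in(('top',(120,140,300,300,4)),('scene',(150,240,360,420,3.3))):
    p,d=load(n,0);c=bot.get_calibration(n); x0,y0,x1,y1,f=cr
    fy=min(f,600/(y1-y0)); im=cv2.resize(p[y0:y1,x0:x1,::-1],None,fx=f,fy=fy,interpolation=cv2.INTER_CUBIC)
    for l in L:
        q=((project(bw(l),c)-(x0,y0)+.5)*(f,fy)).astype(int); cv2.polylines(im,[q.reshape(-1,1,2)],False,(0,255,0),1)
    cv2.imwrite(f'pics/ov{k}_{n}.png',im)
    ys,xs=np.nonzero((d>0)); P=cloud(np.c_[xs,ys],d,c); Q=wb(P)
    s=(abs(Q[:,2])<8)&(Q[:,1]>60)&(Q[:,1]<160)&((abs(Q[:,0]-28)<6)|(abs(Q[:,0]-122)<6))
    A=np.c_[Q[s][:,:2],np.ones(s.sum())]; print(n,'bearer z fit',np.linalg.lstsq(A,Q[s][:,2],rcond=None)[0],s.sum(),np.median(Q[s][:,2]))
    s=(Q[:,0]>40)&(Q[:,0]<110)&(Q[:,1]>160)&(Q[:,1]<235)&(Q[:,2]>18)&(Q[:,2]<90); q=Q[s]
    t=q[q[:,2]>62]; print('fin top',len(t),t.mean(0),t.min(0),t.max(0)); b=q[q[:,2]<34]; print('block',b.min(0),b.max(0),np.median(b[:,2]))
E
python3 ov.py 1
```

```text
[[0.898, 0.061, -0.436], [-0.123, 0.986, -0.116], [0.423, 0.157, 0.893]] [0.49953001 0.25937253 0.06605569]
top bearer z fit [-2.76430242e-05  2.28572214e-03 -2.27629980e-01] 862 0.055674743040941534
fin top 252 [ 75.40871303 195.15296249  68.39089753] [ 52.57308955 188.37141459  62.04426802] [ 95.44791726 203.58409997  74.67520491]
block [ 45.01361769 160.05206303  18.08923272] [104.78353353 215.40927017  33.57590603] 27.55708191623348
scene bearer z fit [-1.37149186e-04 -3.90280013e-03  6.62250495e-01] 797 0.1750510328815217
fin top 309 [ 73.28988765 198.78351438  68.20216862] [ 51.92423594 190.57432193  62.2015706 ] [ 96.16137219 204.49321402  72.68993238]
block [ 43.74165762 160.17481403  18.06116372] [104.56702734 216.83257622  33.89278109] 27.35571897323907
```

View pics/ov1_top.png

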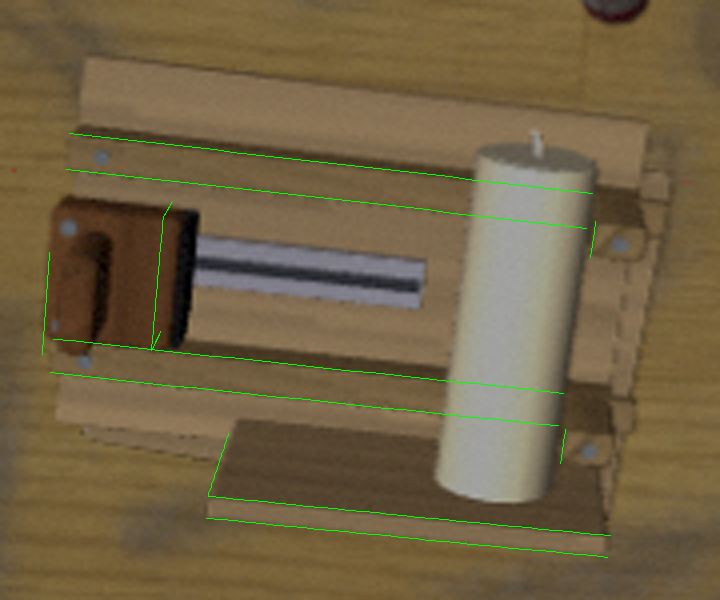

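View pics/ov1_scene.png

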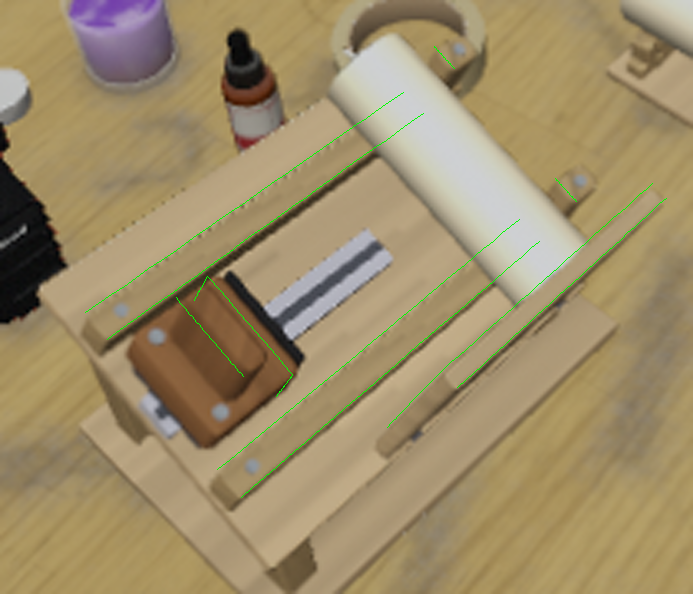

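```bash
cat >> h.py <<'E'
def toolR(xdir,ydir):
    x=np.array(xdir,float);x/=np.linalg.norm(x); y=np.array(ydir,float); y-=x*(x@y); y/=np.linalg.norm(y)
    return np.c_[x,y,np.cross(x,y)]
def go(pos,Rt):
    s=bot.read_state(); R0=R.from_rotvec(s['tcp_rot']).as_matrix(); dp=R0.T@(np.array(pos)-s['tool_pos'])*100
    rv=R.from_matrix(R0.T@Rt).as_rotvec()
    print('t',round(s['time'],2),'dp cm',dp.round(2),'rot',rv.round(3),'deg',np.degrees(np.linalg.norm(rv)).round(1),'rows>=',max(np.linalg.norm(dp)/4.17,np.degrees(np.linalg.norm(rv))/7.16).round(1))
def st():
    s=bot.read_state(); M=R.from_rotvec(s['tcp_rot']).as_matrix()
    print('t %.2f'%s['time'],'pos',s['tool_pos'].round(4),'bed',wb(s['tool_pos']).round(1),'F',s['wrist_force'].round(1),'w',round(s['width'],3),'q',s['q'].round(2)); return s,M
CL=np.array([.5187,.0415,.047]); AL=np.array([.9922,-.125,0]); 
CR=np.array([.5178,-.0552,.047]); AR=np.array([.9922,-.125,0])
DOWN=(0,0,-1)
E
python3 - <<'E'
from h import *
s,M=st(); print(M.round(3))
left=np.cross([0,0,1],AL)
for sg in(1,-1):
    go(CL+[0,0,.15],toolR(DOWN,sg*left))
    go(CL+[0,0,.15],toolR(-B[:,2],sg*B[:,1]))
E
```

```text
t 0.15 pos [ 0.1661 -0.6537  0.2442] bed [-111.8 -892.2  409.9] F [0.9 0.2 0.5] w 1.0 q [-1.36  0.26  1.61 -0.    1.27 -0.04]
[[-0.     0.246 -0.969]
 [ 0.002 -0.969 -0.246]
 [-1.    -0.002 -0.   ]]
t 0.15 dp cm [  4.83 -58.69 -51.29] rot [-2.767 -0.003  0.   ] deg 158.6 rows>= 22.1
t 0.15 dp cm [  4.83 -58.69 -51.29] rot [-2.727  0.118  0.649] deg 160.7 rows>= 22.4
t 0.15 dp cm [  4.83 -58.69 -51.29] rot [0.374 0.    0.002] deg 21.4 rows>= 18.7
t 0.15 dp cm [  4.83 -58.69 -51.29] rot [ 0.339  0.463 -0.084] deg 33.2 rows>= 18.7
```

```bash
python3 -m creep '[{"grip":8.5,"dp":[0,-2.9,-2.5],"rotation":[0.07,0,0]},{"grip":8.5,"dp":[0,-5.9,-5.1],"rotation":[0.15,0,0]},{"grip":8.5,"dp":[0,-8.8,-7.7],"rotation":[0.22,0,0]},{"grip":8.5,"dp":[0,-11.7,-10.2],"rotation":[0.3,0,0]},{"grip":8.5,"dp":[0,-14.7,-12.8],"rotation":[0.374,0,0]}]' 20
python3 - <<'E'
from h import *
st(); left=np.cross([0,0,1],AL)
go(CL+[0,0,.15],toolR(DOWN,-left))
E
```

```text
time: 0.57
tool_pos: [0.2543, -0.4785, 0.2447]
tcp_rot: [-2.154, 0.139, 2.154]
wrist_force: [0.6, 0.2, 0.1]
width: 0.994
t 0.57 pos [ 0.2543 -0.4785  0.2447] bed [ -53.9 -714.1  351.6] F [0.6 0.2 0.1] w 0.994 q [-1.13  0.01  1.89  0.    1.24  0.57]
t 0.57 dp cm [  4.8  -54.98 -19.48] rot [-0.005  0.     0.001] deg 0.3 rows>= 14.0
```

```bash
python3 -m creep '[{"grip":8.5,"dp":[0,-3.6,-1.3]},{"grip":8.5,"dp":[0,-7.2,-2.6]},{"grip":8.5,"dp":[0,-11,-3.9]},{"grip":8.5,"dp":[0,-14.6,-5.2]},{"grip":8.5,"dp":[0,-18.3,-6.5]}]'
python3 -m creep '[{"grip":8.5,"dp":[0,-3.6,-1.3]},{"grip":8.5,"dp":[0,-7.2,-2.6]},{"grip":8.5,"dp":[0,-11,-3.9]},{"grip":8.5,"dp":[0,-14.6,-5.2]},{"grip":8.5,"dp":[0,-18.3,-6.5]}]'
python3 -m creep '[{"grip":8.5,"dp":[0,-3.6,-1.3]},{"grip":8.5,"dp":[0,-7.2,-2.6]},{"grip":8.5,"dp":[0,-11,-3.9]},{"grip":8.5,"dp":[0,-14.6,-5.2]},{"grip":8.5,"dp":[0,-18.3,-6.5]}]'
python3 - <<'E'
from h import *
st(); left=np.cross([0,0,1],AL)
go(CL+[0,0,.15],toolR(DOWN,-left))
E
```

```text
t 0.57 pos [ 0.2543 -0.4785  0.2447] bed [ -53.9 -714.1  351.6] F [0.6 0.2 0.1] w 0.994 q [-1.13  0.01  1.89  0.    1.24  0.57]
t 0.57 dp cm [  4.8  -54.98 -19.48] rot [-0.005  0.     0.001] deg 0.3 rows>= 14.0validation failed for argument at $[0]...
validation failed for argument at $[0]...
validation failed for argument at $[0]...
```

```bash
python3 -m creep '[{"grip":8.5,"dp":[0,-3.6,-1.3],"rotation":[0,0,0]},{"grip":8.5,"dp":[0,-7.2,-2.6],"rotation":[0,0,0]},{"grip":8.5,"dp":[0,-11,-3.9],"rotation":[0,0,0]},{"grip":8.5,"dp":[0,-14.6,-5.2],"rotation":[0,0,0]},{"grip":8.5,"dp":[0,-18.3,-6.5],"rotation":[0,0,0]}]'
python3 -m creep '[{"grip":8.5,"dp":[0,-3.6,-1.3],"rotation":[0,0,0]},{"grip":8.5,"dp":[0,-7.2,-2.6],"rotation":[0,0,0]},{"grip":8.5,"dp":[0,-11,-3.9],"rotation":[0,0,0]},{"grip":8.5,"dp":[0,-14.6,-5.2],"rotation":[0,0,0]},{"grip":8.5,"dp":[0,-18.3,-6.5],"rotation":[0,0,0]}]'
python3 -m creep '[{"grip":8.5,"dp":[0,-3.6,-1.3],"rotation":[0,0,0]},{"grip":8.5,"dp":[0,-7.2,-2.6],"rotation":[0,0,0]},{"grip":8.5,"dp":[0,-11,-3.9],"rotation":[0,0,0]},{"grip":8.5,"dp":[0,-14.6,-5.2],"rotation":[0,0,0]},{"grip":8.5,"dp":[0,-18.3,-6.5],"rotation":[0,0,0]}]'
python3 - <<'E'
from h import *
st(); left=np.cross([0,0,1],AL)
go(CL+[0,0,.15],toolR(DOWN,-left))
E
```

```text
time: 0.98
tool_pos: [0.3416, -0.3049, 0.2451]
tcp_rot: [-2.157, 0.136, 2.156]
wrist_force: [0.4, -0.0, -0.1]
width: 0.995
time: 1.4
tool_pos: [0.429, -0.1315, 0.2453]
tcp_rot: [-2.157, 0.136, 2.156]
wrist_force: [1.0, -1.0, 0.3]
width: 1.0
time: 1.82
tool_pos: [0.5164, 0.0421, 0.2452]
tcp_rot: [-2.157, 0.135, 2.157]
wrist_force: [0.0, 0.5, -0.5]
width: 0.997
t 1.82 pos [0.5164 0.0421 0.2452] bed [ 117.5 -185.   177.6] F [ 0.   0.5 -0.5] w 0.997 q [ 0.03 -0.03  1.94 -0.    1.24  1.73]
t 1.82 dp cm [ 4.82  0.03 -0.24] rot [ 0.001 -0.    -0.   ] deg 0.0 rows>= 1.2
```

```bash
python3 - <<'E'
from h import *
p,d,c=snap('wrist',1)
h=cv2.cvtColor(p,cv2.COLOR_RGB2HSV)
ys,xs=np.nonzero(d>0); P=cloud(np.c_[xs,ys],d,c)
for nm,C in(('loose',CL),('red',CR)):
    q=P[(abs((P-C)@np.array([.125,.992,0]))<.022)&(abs((P-C)@AL)<.085)&(P[:,2]>.056)&(P[:,2]<.08)]
    if len(q)<50: print(nm,len(q));continue
    print(nm,len(q),*[np.round(v,4) for v in cyl(q,C,AL)])
E
```

```text
loose 7106 [0.5215 0.0436 0.047 ] [ 9.929e-01 -1.193e-01 -4.000e-04] 0.1476 0.9979 0.0004
red 6950 [ 0.5206 -0.0534  0.0469] [ 9.929e-01 -1.192e-01 -8.000e-04] 0.1473 0.9974 0.0004
```

View pics/wrist1.png

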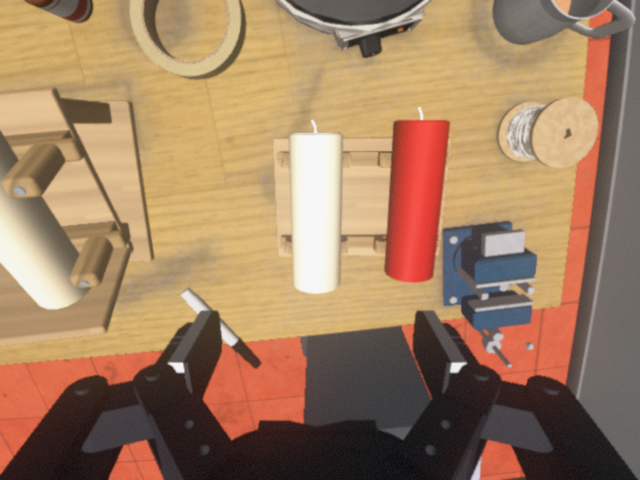

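Wrist view: the ivory is at (316,212) and the red at (414,200), both wick-up. The three camera fits agree to ±2 mm. Going down now.

```bash
sed -i 's/^CL=.*/CL=np.array([.520,.0425,.047]); AL=np.array([.9926,-.1215,0])/; s/^CR=.*/CR=np.array([.519,-.0545,.047]); AR=np.array([.9926,-.1215,0])/' h.py
python3 - <<'E'
from h import *
left=np.cross([0,0,1],AL)
go(CL+[0,0,.003],toolR(DOWN,-left))
E
python3 -m creep '[{"grip":8.5,"dp":[3,0,-0.3],"rotation":[0,0,0]},{"grip":8.5,"dp":[6,0,-0.35],"rotation":[0,0,0]},{"grip":8.5,"dp":[9,0,-0.35],"rotation":[0,0,0]},{"grip":8.5,"dp":[12,0,-0.35],"rotation":[0,0,0]},{"grip":8.5,"dp":[14,0,-0.35],"rotation":[0,0,0]}]'
python3 - <<'E'
from h import *
left=np.cross([0,0,1],AL); st()
go(CL+[0,0,.003],toolR(DOWN,-left))
E
```

```text
t 1.87 dp cm [19.53  0.64 -0.09] rot [-0.001 -0.002  0.006] deg 0.4 rows>= 4.7
time: 2.28
tool_pos: [0.5174, 0.0396, 0.102]
tcp_rot: [-2.153, 0.135, 2.162]
wrist_force: [-0.2, -0.2, -1.2]
width: 0.995
t 2.28 pos [0.5174 0.0396 0.102 ] bed [  58.3 -209.9   49.7] F [-0.2 -0.2 -1.2] w 0.995 q [ 0.03  0.11  2.07 -0.    0.97  1.72]
t 2.28 dp cm [ 5.2  -0.32 -0.24] rot [-0.003  0.004 -0.001] deg 0.3 rows>= 1.3
```

```bash

python3 -m creep '[{"grip":8.5,"dp":[0.5,-0.3,-0.2],"rotation":[0,0,0]},{"grip":8.5,"dp":[1,-0.3,-0.2],"rotation":[0,0,0]},{"grip":8.5,"dp":[1,-0.3,-0.2],"rotation":[0,0,0]},{"grip":8.5,"dp":[1,-0.3,-0.2],"rotation":[0,0,0]}]'
python3 - <<'E'
from h import *
left=np.cross([0,0,1],AL); st()
go(CL+[0,0,.003],toolR(DOWN,-left))
E
```

```text
time: 2.62
tool_pos: [0.5231, 0.0424, 0.0967]
tcp_rot: [-2.159, 0.135, 2.154]
wrist_force: [0.6, -0.2, 0.4]
width: 0.993
t 2.62 pos [0.5231 0.0424 0.0967] bed [  60.8 -207.6   42.1] F [ 0.6 -0.2  0.4] w 0.993 q [ 0.03  0.12  2.07 -0.    0.95  1.73]
t 2.62 dp cm [4.66 0.03 0.32] rot [-0.003 -0.002  0.   ] deg 0.2 rows>= 1.1
```

```bash

for i in 1 2 3; do python3 -m creep '[{"grip":8.5,"dp":[0,0,0],"rotation":[0,0,0]}]' | head -2; done
python3 - <<'E'
from h import *
left=np.cross([0,0,1],AL); st()
go(CL+[0,0,.003],toolR(DOWN,-left))
E
```

```text
time: 2.7
tool_pos: [0.5234, 0.0424, 0.0971]
time: 2.78
tool_pos: [0.5232, 0.0424, 0.097]
time: 2.87
tool_pos: [0.5229, 0.0424, 0.0966]
t 2.87 pos [0.5229 0.0424 0.0966] bed [  60.6 -207.6   42.2] F [-0.7  0.6  0.4] w 0.997 q [ 0.03  0.12  2.07 -0.    0.95  1.73]
t 2.87 dp cm [4.66 0.03 0.3 ] rot [-0.003 -0.002  0.   ] deg 0.2 rows>= 1.1
```

```bash

python3 -m creep '[{"grip":8.5,"dp":[1.5,0,0.3],"rotation":[0,0,0]},{"grip":8.5,"dp":[3,0,0.3],"rotation":[0,0,0]},{"grip":8.5,"dp":[4.2,0,0.3],"rotation":[0,0,0]},{"grip":8.5,"dp":[4.65,0,0.3],"rotation":[0,0,0]},{"grip":8.5,"dp":[4.65,0,0.3],"rotation":[0,0,0]}]'
python3 - <<'E'
from h import *
left=np.cross([0,0,1],AL); st()
go(CL+[0,0,.003],toolR(DOWN,-left))
E
python3 -m creep '[{"grip":6.5,"dp":[0,0,0],"rotation":[0,0,0]},{"grip":5.5,"dp":[0,0,0],"rotation":[0,0,0]},{"grip":5.2,"dp":[0,0,0],"rotation":[0,0,0]},{"grip":5.0,"dp":[0,0,0],"rotation":[0,0,0]},{"grip":4.8,"dp":[0,0,0],"rotation":[0,0,0]}]' 20
python3 -m creep '[{"grip":4.6,"dp":[0,0,0],"rotation":[0,0,0]},{"grip":4.6,"dp":[0,0,0],"rotation":[0,0,0]}]' 20
```

```text
time: 3.28
tool_pos: [0.5178, 0.0427, 0.0475]
tcp_rot: [-2.154, 0.135, 2.16]
wrist_force: [0.7, -0.0, 0.0]
width: 0.989
t 3.28 pos [0.5178 0.0427 0.0475] bed [  35.2 -215.3    0.5] F [ 0.7 -0.   0. ] w 0.989 q [0.03 0.19 2.1  0.   0.86 1.73]
t 3.28 dp cm [-0.25 -0.   -0.22] rot [-0.003  0.003 -0.   ] deg 0.3 rows>= 0.1
time: 3.7
tool_pos: [0.5198, 0.0426, 0.0498]
tcp_rot: [-2.159, 0.135, 2.155]
wrist_force: [-0.3, -1.0, 3.7]
width: 0.578
time: 3.87
tool_pos: [0.5198, 0.0427, 0.0498]
tcp_rot: [-2.159, 0.135, 2.155]
wrist_force: [-1.0, -0.7, 5.0]
width: 0.579
```

```bash

python3 -m creep '[{"grip":4.6,"dp":[-1,0,0],"rotation":[0,0,0]},{"grip":4.6,"dp":[-3,0,0],"rotation":[0,0,0]},{"grip":4.6,"dp":[-6,0,0],"rotation":[0,0,0]},{"grip":4.6,"dp":[-9,0,0],"rotation":[0,0,0]},{"grip":4.6,"dp":[-12,0,0],"rotation":[0,0,0]}]' 22
python3 -m creep '[{"grip":4.6,"dp":[-3,0,0],"rotation":[0,0,0]},{"grip":4.6,"dp":[-6,0,0],"rotation":[0,0,0]},{"grip":4.6,"dp":[-8,0,0],"rotation":[0,0,0]},{"grip":4.6,"dp":[-8,0,0],"rotation":[0,0,0]}]' 22
python3 - <<'E'
from h import *
st()
RT=toolR(-B[:,2],-B[:,1])
t=bw([80,102,93]); print(t); go(t,RT)
p,d,c=snap('wrist',2)
E
```

```text
time: 4.28
tool_pos: [0.5177, 0.043, 0.1694]
tcp_rot: [-2.154, 0.135, 2.159]
wrist_force: [1.1, -0.1, -2.5]
width: 0.574
time: 4.62
tool_pos: [0.5217, 0.0431, 0.2545]
tcp_rot: [-2.166, 0.134, 2.146]
wrist_force: [1.3, 0.3, -1.6]
width: 0.576
t 4.62 pos [0.5217 0.0431 0.2545] bed [ 126.1 -182.2  183.5] F [ 1.3  0.3 -1.6] w 0.576 q [ 0.03 -0.04  1.92  0.    1.25  1.73]
[0.53704031 0.33932262 0.1989239 ]
t 4.62 dp cm [  5.59 -29.57   2.22] rot [-0.027  0.427 -0.168] deg 26.3 rows>= 7.2
```

View pics/wrist2.png

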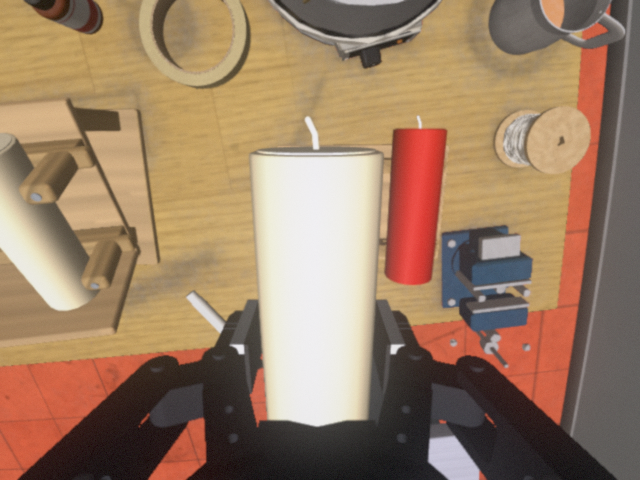

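```bash
python3 - <<'E'
from h import *
p,d=load('wrist',2); c=bot.get_calibration('wrist'); s,M=st()
ys,xs=np.nonzero(d>0); P=cloud(np.c_[xs,ys],d,c); T=(P-s['tool_pos'])@M*1000
q=T[(abs(T[:,1])<24)&(T[:,0]<20)&(T[:,0]>-26)&(T[:,2]<0)]
print(len(q),'far end z',np.percentile(q[:,2],[.2,1,5]),'top x',np.percentile(q[:,0],[1,5,50]))
f=q[(q[:,2]<-20)]
def cy(v): return np.hypot(f[:,0]-v[0]-v[2]*f[:,2],f[:,1]-v[1]-v[3]*f[:,2])-25
r=least_squares(cy,[0,0,0,0],loss='soft_l1'); print(r.x, np.median(abs(r.fun)))
E
python3 -m creep '[{"grip":4.6,"dp":[0,-3,0],"rotation":[0,0.08,-0.03]},{"grip":4.6,"dp":[0,-6,0],"rotation":[0,0.16,-0.06]},{"grip":4.6,"dp":[0,-9,0],"rotation":[-0.01,0.25,-0.09]},{"grip":4.6,"dp":[0,-12,0],"rotation":[-0.02,0.33,-0.13]},{"grip":4.6,"dp":[0,-15,0],"rotation":[-0.027,0.427,-0.168]}]' 22
python3 - <<'E'
from h import *
st()
RT=toolR(-B[:,2],-B[:,1])
t=bw([80,102,93]); go(t,RT)
E
```

```text
t 4.67 pos [0.5204 0.043  0.2514] bed [ 123.7 -182.8  181.4] F [-0.4 -0.1 -2.7] w 0.575 q [ 0.03 -0.03  1.92  0.    1.25  1.73]
25813 far end z [-85.00587313 -76.33181694 -75.32801863] top x [-23.04200885 -22.41339125 -19.5516117 ]
[ 2.69791613e+00 -1.12398185e+00 -6.36613232e-03 -6.54053587e-04] 0.3468030199843053
time: 5.08
tool_pos: [0.5364, 0.1924, 0.246]
tcp_rot: [-2.509, -0.048, 1.596]
wrist_force: [1.1, -0.6, -2.9]
width: 0.575
t 5.08 pos [0.5364 0.1924 0.246 ] bed [117.4 -35.4 152.3] F [ 1.1 -0.6 -2.9] w 0.575 q [ 0.31 -0.21  2.15 -0.03  0.74  2.  ]
t 5.08 dp cm [  5.96 -13.74   3.7 ] rot [-0.001  0.009 -0.   ] deg 0.5 rows>= 3.7
```

```bash

python3 -m creep '[{"grip":4.6,"dp":[0,-3.4,0.9],"rotation":[0,0.009,0]},{"grip":4.6,"dp":[0.5,-6.8,1.8],"rotation":[0,0.009,0]},{"grip":4.6,"dp":[2,-10.2,2.8],"rotation":[0,0.009,0]},{"grip":4.6,"dp":[4,-13.7,3.7],"rotation":[0,0.009,0]},{"grip":4.6,"dp":[5.9,-13.7,3.7],"rotation":[0,0.009,0]}]' 22
python3 -m creep '[{"grip":4.6,"dp":[0,0,0],"rotation":[0,0,0]},{"grip":4.6,"dp":[0,0,0],"rotation":[0,0,0]}]' 22
python3 - <<'E'
from h import *
st()
RT=toolR(-B[:,2],-B[:,1])
go(bw([79,102,60]),RT)
s,M=st()
for n,x in(('top',3),('scene',3)):
    p,d,c=snap(n,x)
    ys,xs=np.nonzero(d>0); P=cloud(np.c_[xs,ys],d,c)
    C=s['tool_pos']+M@[.0027,-.0005,-.001]; a=-M[:,2]
    D=P-C; t=D@a; rr=np.linalg.norm(np.cross(D,a),axis=1)
    q=P[(rr<.03)&(abs(t)<.085)&((abs(t)>.035))&(D@M[:,0]<.01)]
    print(n,len(q)); 
    if len(q)>100:
        r=cyl(q,C,a); print([np.round(v,4) for v in r],'bed',wb(r[0]),'tool est',wb(C), 'ax bed',B.T@r[1])
    L=P[(abs(wb(P)[:,1]-25)<27)&(wb(P)[:,2]>20)&(wb(P)[:,2]<52)&(wb(P)[:,0]>0)]
    if len(L)>100:
        r=cyl(L,bw([75,25,25]),B[:,0]); print(' laid bed',wb(r[0]),r[2],B.T@r[1])
E
```

```text
time: 5.5
tool_pos: [0.5358, 0.3435, 0.1995]
tcp_rot: [-2.517, -0.054, 1.589]
wrist_force: [0.5, 0.4, -2.5]
width: 0.574
time: 5.67
tool_pos: [0.5351, 0.3368, 0.1964]
tcp_rot: [-2.515, -0.042, 1.598]
wrist_force: [-0.2, -0.1, -2.2]
width: 0.576
t 5.67 pos [0.5351 0.3368 0.1964] bed [77.5 99.  91.9] F [-0.2 -0.1 -2.2] w 0.576 q [ 0.6  -0.01  2.07 -0.25  0.66  2.44]
t 5.67 dp cm [ 3.18 -0.32 -0.18] rot [ 0.001  0.008 -0.007] deg 0.6 rows>= 0.8
t 5.67 pos [0.5351 0.3368 0.1964] bed [77.5 99.  91.9] F [-0.2 -0.1 -2.2] w 0.576 q [ 0.6  -0.01  2.07 -0.25  0.66  2.44]
top 1023
[array([0.5863, 0.3299, 0.2165]), array([ 0.9226, -0.1123,  0.3691]), np.float64(0.04), np.float64(0.8573), np.float64(0.001)] bed [132.8083044   98.45928716  88.35248877] tool est [78.4705321  99.49094963 89.1667402 ] ax bed [ 0.99820523  0.00362678 -0.05977601]
 laid bed [75.25814055 25.12840588 24.55810973] 0.14900259295636903 [ 9.99948314e-01 -5.39796198e-04 -1.01527341e-02]
scene 1839
[array([0.5366, 0.3363, 0.1958]), array([ 0.9008, -0.1181,  0.4178]), np.float64(0.1492), np.float64(0.981), np.float64(0.0006)] bed [78.68599298 98.5124648  90.77981464] tool est [78.4705321  99.49094963 89.1667402 ] ax bed [ 0.99997219  0.004289   -0.00610108]
 laid bed [74.03321432 24.87560725 25.41017876] 0.14753869920872467 [ 0.99997291  0.00696781 -0.00237403]
```

View pics/scene3.png

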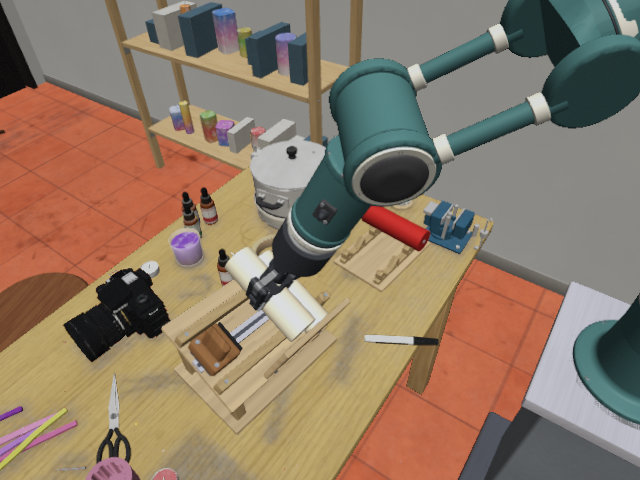

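View pics/top3.png

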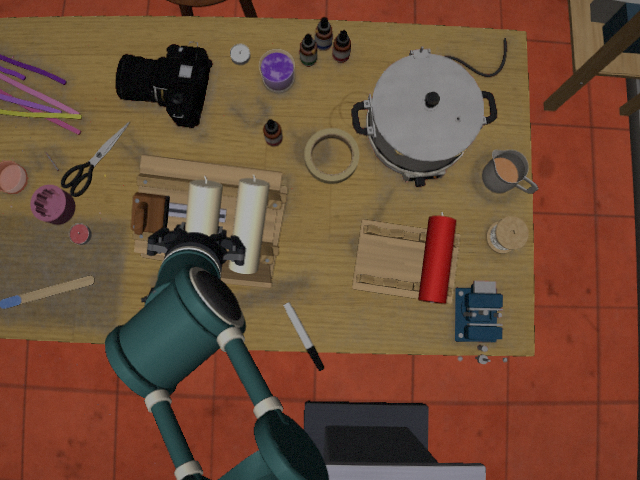

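```bash

python3 -m creep '[{"grip":4.6,"dp":[1,-0.3,-0.2],"rotation":[0,0.008,-0.007]},{"grip":4.6,"dp":[2.2,-0.3,-0.2],"rotation":[0,0.008,-0.007]},{"grip":4.6,"dp":[3.2,-0.3,-0.2],"rotation":[0,0.008,-0.007]},{"grip":4.6,"dp":[3.2,-0.3,-0.2],"rotation":[0,0.008,-0.007]},{"grip":4.6,"dp":[3.2,-0.3,-0.2],"rotation":[0,0.008,-0.007]}]' 22
python3 - <<'E'
from h import *
RT=toolR(-B[:,2],-B[:,1])
go(bw([77,102,32]),RT); st()
E
```

```text
time: 6.18
tool_pos: [0.5537, 0.3433, 0.1735]
tcp_rot: [-2.52, -0.051, 1.575]
wrist_force: [-0.2, 0.1, -2.8]
width: 0.575
t 6.18 dp cm [3.05 0.1  0.69] rot [-0.002 -0.006  0.004] deg 0.4 rows>= 0.8
t 6.18 pos [0.5537 0.3433 0.1735] bed [ 83.7 102.9  62.6] F [-0.2  0.1 -2.8] w 0.575 q [ 0.59  0.04  2.07 -0.27  0.59  2.45]
```

```bash

python3 -m creep '[{"grip":4.6,"dp":[0.9,0.1,0.3],"rotation":[0,-0.006,0.004]},{"grip":4.6,"dp":[1.8,0.1,0.3],"rotation":[0,-0.006,0.004]},{"grip":4.6,"dp":[2.6,0.1,0.3],"rotation":[0,-0.006,0.004]},{"grip":4.6,"dp":[2.6,0.1,0.3],"rotation":[0,-0.006,0.004]},{"grip":4.6,"dp":[2.6,0.1,0.3],"rotation":[0,-0.006,0.004]}]' 22
python3 - <<'E'
from h import *
RT=toolR(-B[:,2],-B[:,1])
go(bw([74.2,102,27.5]),RT); st()
E
```

```text
time: 6.6
tool_pos: [0.5624, 0.3465, 0.1488]
tcp_rot: [-2.517, -0.048, 1.584]
wrist_force: [0.9, -0.5, -2.5]
width: 0.574
t 6.6 dp cm [0.89 0.08 0.66] rot [-0.001 -0.     0.   ] deg 0.0 rows>= 0.3
t 6.60 pos [0.5624 0.3465 0.1488] bed [ 80.7 102.8  36.4] F [ 0.9 -0.5 -2.5] w 0.574 q [ 0.59  0.09  2.07 -0.28  0.55  2.46]
```

Now I'll move toward the foot plate in small steps, watching the force.

```bash

python3 -m creep '[{"grip":4.6,"dp":[0.3,0.05,0.2],"rotation":[0,0,0]},{"grip":4.6,"dp":[0.6,0.05,0.4],"rotation":[0,0,0]},{"grip":4.6,"dp":[0.6,0.05,0.45],"rotation":[0,0,0]},{"grip":4.6,"dp":[0.6,0.05,0.45],"rotation":[0,0,0]}]' 22
python3 - <<'E'
from h import *
s,M=st(); print('F bed',B.T@s['wrist_force'])
E
python3 -m creep '[{"grip":4.6,"dp":[0,0,0.1],"rotation":[0,0,0]},{"grip":4.6,"dp":[0,0,0.15],"rotation":[0,0,0]},{"grip":4.6,"dp":[0,0,0.15],"rotation":[0,0,0]}]' 22
python3 - <<'E'
from h import *
s,M=st(); print('F bed',B.T@s['wrist_force'])
E
```

```text
time: 6.93
tool_pos: [0.5609, 0.3476, 0.1425]
tcp_rot: [-2.518, -0.049, 1.582]
wrist_force: [0.0, 0.2, -3.2]
width: 0.579
t 6.93 pos [0.5609 0.3476 0.1425] bed [ 76.6 102.7  31.2] F [ 0.   0.2 -3.2] w 0.579 q [ 0.59  0.1   2.07 -0.29  0.54  2.48]
F bed [-1.36071231 -0.28453708 -2.88769042]
time: 7.18
tool_pos: [0.5599, 0.3479, 0.1424]
tcp_rot: [-2.518, -0.05, 1.581]
wrist_force: [-0.4, 0.0, -2.9]
width: 0.574
t 7.18 pos [0.5599 0.3479 0.1424] bed [ 75.6 103.   31.6] F [-0.4  0.  -2.9] w 0.574 q [ 0.59  0.1   2.07 -0.29  0.54  2.48]
F bed [-1.59787079 -0.47547785 -2.38687384]
```

```bash
cat > f.py <<'E'
from h import *
s,M=st(); print('F bed',(B.T@s['wrist_force']).round(2))
E
for i in 1 2 ; do python3 -m creep '[{"grip":4.6,"dp":[0,0,0.1],"rotation":[0,0,0]},{"grip":4.6,"dp":[0,0,0.1],"rotation":[0,0,0]}]' 22 >/dev/null; python3 f.py; done
```

```text
t 7.35 pos [0.559  0.348  0.1419] bed [ 74.5 102.9  31.5] F [ 0.7 -0.9 -2.1] w 0.571 q [ 0.59  0.1   2.08 -0.29  0.54  2.48]
F bed [-0.12 -1.22 -2.07]
t 7.52 pos [0.5589 0.3481 0.142 ] bed [ 74.5 103.   31.7] F [ 3.3 -1.8 -2. ] w 0.575 q [ 0.59  0.1   2.08 -0.29  0.54  2.48]
F bed [ 2.35 -1.86 -3.02]
```

```bash

python3 -m creep '[{"grip":4.6,"dp":[0.1,0,0],"rotation":[0,0,0]},{"grip":4.6,"dp":[0.2,0,0],"rotation":[0,0,0]},{"grip":4.6,"dp":[0.3,0,0],"rotation":[0,0,0]},{"grip":4.6,"dp":[0.3,0,0],"rotation":[0,0,0]}]' 22 >/dev/null; python3 f.py
for i in 1 2; do python3 -m creep '[{"grip":4.6,"dp":[0.1,0,0],"rotation":[0,0,0]},{"grip":4.6,"dp":[0.1,0,0],"rotation":[0,0,0]}]' 22 >/dev/null; python3 f.py; done
```

```text
t 7.85 pos [0.5603 0.3488 0.1394] bed [ 74.5 103.4  28.6] F [ 3.5 -1.6  0.2] w 0.577 q [ 0.59  0.1   2.08 -0.3   0.53  2.49]
F bed [ 3.41 -1.38 -1.15]
t 8.02 pos [0.5606 0.3489 0.1385] bed [ 74.4 103.4  27.7] F [ 3.5 -1.4  1.9] w 0.574 q [ 0.59  0.1   2.08 -0.3   0.53  2.49]
F bed [ 4.15 -0.85  0.35]
t 8.18 pos [0.5607 0.349  0.1384] bed [ 74.5 103.4  27.6] F [-3.4 -2.6  8.9] w 0.573 q [ 0.59  0.1   2.08 -0.3   0.53  2.49]
F bed [ 1.06 -1.41  9.71]
```

```bash

python3 -m creep '[{"grip":4.6,"dp":[-0.07,0,0],"rotation":[0,0,0]}]' 20 >/dev/null; python3 f.py
python3 -m creep '[{"grip":5.2,"dp":[0,0,0],"rotation":[0,0,0]},{"grip":5.5,"dp":[0,0,0],"rotation":[0,0,0]},{"grip":5.8,"dp":[0,0,0],"rotation":[0,0,0]},{"grip":6.1,"dp":[0,0,0],"rotation":[0,0,0]},{"grip":6.3,"dp":[0,0,0],"rotation":[0,0,0]}]' 20 ; python3 f.py
python3 - <<'E'
from h import *
snap('scene',4);snap('wrist',4)
E
```

```text
t 8.27 pos [0.5606 0.349  0.1386] bed [ 74.4 103.5  27.8] F [ 5.9  0.  -0.6] w 0.579 q [ 0.59  0.1   2.08 -0.3   0.53  2.49]
F bed [ 5.02  0.29 -3.05]
time: 8.68
tool_pos: [0.5596, 0.3485, 0.1369]
tcp_rot: [-2.517, -0.049, 1.583]
wrist_force: [-0.3, 0.3, 0.8]
width: 0.734
t 8.68 pos [0.5596 0.3485 0.1369] bed [ 72.9 102.6  26.7] F [-0.3  0.3  0.8] w 0.734 q [ 0.59  0.1   2.08 -0.3   0.53  2.49]
F bed [0.05 0.39 0.8 ]
```

View pics/wrist4.png

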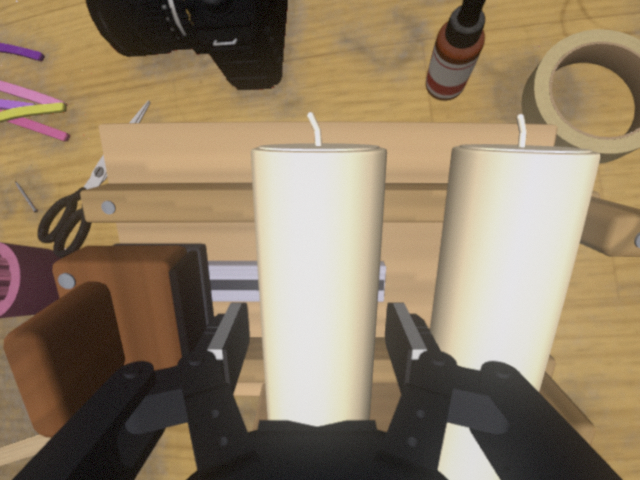

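View pics/scene4.png

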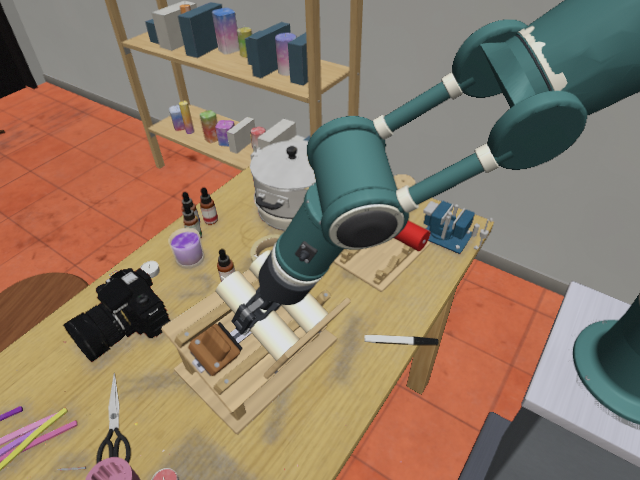

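Wrist view: the released candle is at (318,280) between clear fingers. Its wick end is level with the laid one at (525,150). Lifting straight off now.

```bash

python3 -m creep '[{"grip":6.4,"dp":[-0.6,0,0],"rotation":[0,0,0]},{"grip":6.5,"dp":[-1.4,0,0],"rotation":[0,0,0]},{"grip":6.6,"dp":[-2.4,0,0],"rotation":[0,0,0]},{"grip":6.8,"dp":[-4,0,0],"rotation":[0,0,0]},{"grip":8,"dp":[-6,0,0],"rotation":[0,0,0]}]' 20 ; python3 f.py
python3 -m creep '[{"grip":8.4,"dp":[-3,0,0],"rotation":[0,0,0]},{"grip":8.4,"dp":[-5,0,0],"rotation":[0,0,0]},{"grip":8.4,"dp":[-5,0,0],"rotation":[0,0,0]}]' 20
python3 - <<'E'
from h import *
snap('scene',5);p,d,c=snap('wrist',5); st()
ys,xs=np.nonzero(d>0); Q=wb(cloud(np.c_[xs,ys],d,c))
for y0 in(25,75,100):
    L=Q[(abs(Q[:,1]-y0)<25)&(Q[:,2]>30)&(Q[:,2]<54)&(Q[:,0]>0)&(Q[:,0]<152)]
    print(y0,len(L), L[np.argsort(-L[:,2])[:50]].mean(0) if len(L)>50 else '',np.percentile(L[:,0],[1,99]) if len(L)>50 else '')
E
```

```text
time: 9.2
tool_pos: [0.533, 0.3411, 0.1913]
tcp_rot: [-2.517, -0.049, 1.583]
wrist_force: [0.2, 0.2, 0.0]
width: 0.92
t 9.20 pos [0.533  0.3411 0.1913] bed [ 72.9 102.3  87.8] F [0.2 0.2 0. ] w 0.92 q [ 0.61 -0.01  2.08 -0.26  0.64  2.46]
F bed [ 0.2   0.2  -0.08]
time: 9.45
tool_pos: [0.513, 0.3373, 0.2429]
tcp_rot: [-2.52, -0.056, 1.569]
wrist_force: [0.7, 0.5, 1.4]
width: 0.982
t 9.55 pos [0.5122 0.3363 0.2381] bed [ 74.6 103.6 139.1] F [ 0.6 -0.  -0.5] w 0.985 q [ 0.63 -0.1   2.08 -0.25  0.73  2.45]
25 12042 [42.78310455 36.20219378 51.81216052] [  1.97541758 150.20017647]
75 6708 [ 0.39429268 76.58668975 53.13456239] [9.62559326e-02 1.49601573e+02]
100 12949 [ 0.42014004 98.46131354 53.18877445] [  0.25192827 149.76223257]
```

View pics/wrist5.png

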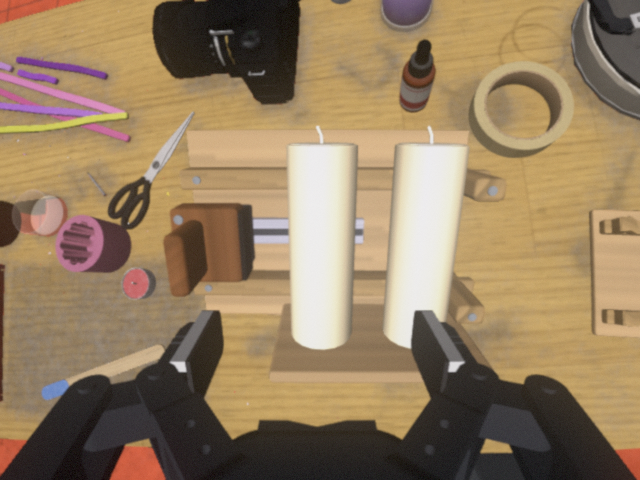

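The candle stalled at bed y≈102 with its base at the plate, so the chock has to push it home. My wrist joint q6 is near its limit, so I'll turn the hand half round on the way to the chock.

```bash

python3 -m creep '[{"grip":5,"dp":[0,-1,0],"rotation":[-0.12,0,0]},{"grip":5,"dp":[0,-3,0],"rotation":[-0.24,0,0]},{"grip":5,"dp":[0,-5,0],"rotation":[-0.36,0,0]},{"grip":5,"dp":[0,-7.2,0],"rotation":[-0.48,0,0]},{"grip":5,"dp":[0,-9.4,0],"rotation":[-0.6,0,0]}]' 20
for i in 1 2 3 4; do python3 -m creep '[{"grip":5,"dp":[0,0,0],"rotation":[-0.12,0,0]},{"grip":5,"dp":[0,0,0],"rotation":[-0.24,0,0]},{"grip":5,"dp":[0,0,0],"rotation":[-0.36,0,0]},{"grip":5,"dp":[0,0,0],"rotation":[-0.48,0,0]},{"grip":5,"dp":[0,0,0],"rotation":[-0.6,0,0]}]' 20 >/dev/null; done
python3 -m creep '[{"grip":5,"dp":[0,0,0],"rotation":[-0.12,0,0]},{"grip":5,"dp":[0,0,0],"rotation":[-0.12,0,0]},{"grip":5,"dp":[0,0,0],"rotation":[-0.12,0,0]}]' 20
python3 f.py
python3 - <<'E'
from h import *
RT=toolR(-B[:,2],B[:,1])
go(bw([75,197,110]),RT)
p,d,c=snap('wrist',6); p,d,c2=snap('top',6)
E
```

```text
time: 9.97
tool_pos: [0.5173, 0.4284, 0.2485]
tcp_rot: [2.354, 0.492, -1.425]
wrist_force: [-0.8, 0.2, 0.2]
width: 0.586
time: 11.88
tool_pos: [0.5174, 0.4279, 0.2488]
tcp_rot: [0.198, 1.121, 0.02]
wrist_force: [0.1, -0.1, -0.4]
width: 0.585
t 11.88 pos [0.5174 0.4279 0.2488] bed [ 72.5 195.9 135.9] F [ 0.1 -0.1 -0.4] w 0.585 q [ 0.76  0.03  1.93 -0.31  0.79 -0.51]
F bed [-0.08 -0.14 -0.37]
t 11.88 dp cm [2.59 0.12 0.24] rot [-0.025  0.     0.   ] deg 1.5 rows>= 0.6
```

View pics/wrist6.png

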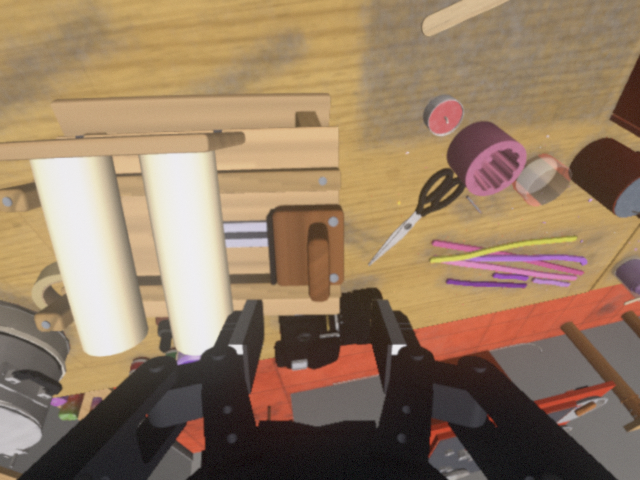

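```bash
python3 - <<'E'
from h import *
p,d=load('wrist',6); c=bot.get_calibration('wrist')
ys,xs=np.nonzero(d>0); Q=wb(cloud(np.c_[xs,ys],d,c))
t=Q[(Q[:,2]>60)&(Q[:,2]<75)&(Q[:,1]>170)&(Q[:,1]<225)&(Q[:,0]>30)&(Q[:,0]<110)]
print('fin',len(t),np.percentile(t,[1,50,99],axis=0).round(1))
t=Q[(Q[:,2]>22)&(Q[:,2]<34)&(Q[:,1]>140)&(Q[:,1]<225)&(Q[:,0]>30)&(Q[:,0]<110)]
print('block',len(t),np.percentile(t,[1,50,99],axis=0).round(1))
for y0 in(25,100):
    L=Q[(abs(Q[:,1]-y0)<30)&(Q[:,2]>30)&(Q[:,2]<54)&(Q[:,0]>0)&(Q[:,0]<152)]
    r=cyl(bw(L),bw([75,y0,25]),B[:,0]); print(wb(r[0]).round(1),r[2],r[3])
E
```

```text
fin 1378 [[ 53.9 191.1  61.6]
 [ 72.5 198.   69.5]
 [ 94.7 204.8  71.6]]
block 4374 [[ 46.1 161.5  23.7]
 [ 69.6 182.9  28.3]
 [103.  216.7  30.5]]
[76.  26.8 25.3] 0.1462032459567206 0.9359101890009948
[ 75.  103.5  24.9] 0.14440157699272546 1.0
```

```bash

python3 -m creep '[{"grip":5,"dp":[1.5,0.2,0.2],"rotation":[-0.02,0,0]},{"grip":5,"dp":[3,0.2,0.2],"rotation":[-0.025,0,0]},{"grip":5,"dp":[4.5,0.2,0.2],"rotation":[-0.025,0,0]},{"grip":5,"dp":[5.5,0.2,0.2],"rotation":[-0.025,0,0]},{"grip":5,"dp":[5.5,0.2,0.2],"rotation":[-0.025,0,0]}]' 20 >/dev/null
python3 -m creep '[{"grip":5,"dp":[0,0,0],"rotation":[0,0,0]},{"grip":5,"dp":[0,0,0],"rotation":[0,0,0]}]' 20 >/dev/null
python3 f.py
python3 - <<'E'
from h import *
go(bw([75,198,58]),toolR(-B[:,2],B[:,1]))
E
```

```text
t 12.57 pos [0.5438 0.4365 0.2027] bed [ 75.7 198.7  82.1] F [ 0.2 -0.2  0.2] w 0.587 q [ 0.74  0.12  1.93 -0.33  0.7  -0.52]
F bed [ 0.27 -0.17  0.15]
t 12.57 dp cm [ 2.41 -0.08 -0.08] rot [ 0.002  0.002 -0.001] deg 0.2 rows>= 0.6
```

```bash

python3 -m creep '[{"grip":5,"dp":[0.8,-0.1,-0.1],"rotation":[0,0,0]},{"grip":5,"dp":[1.6,-0.1,-0.1],"rotation":[0,0,0]},{"grip":5,"dp":[2.4,-0.1,-0.1],"rotation":[0,0,0]},{"grip":5,"dp":[2.4,-0.1,-0.1],"rotation":[0,0,0]},{"grip":5,"dp":[2.4,-0.1,-0.1],"rotation":[0,0,0]}]' 20 >/dev/null
python3 f.py
python3 -m creep '[{"grip":4,"dp":[0,0,0],"rotation":[0,0,0]},{"grip":3,"dp":[0,0,0],"rotation":[0,0,0]},{"grip":2.2,"dp":[0,0,0],"rotation":[0,0,0]},{"grip":1.6,"dp":[0,0,0],"rotation":[0,0,0]},{"grip":1.2,"dp":[0,0,0],"rotation":[0,0,0]}]' 25 >/dev/null
python3 f.py
python3 -m creep '[{"grip":1.1,"dp":[0,0,0],"rotation":[0,0,0]},{"grip":1.1,"dp":[0,0,0],"rotation":[0,0,0]},{"grip":1.1,"dp":[0,0,0],"rotation":[0,0,0]}]' 25 >/dev/null
python3 f.py
```

```text
t 12.98 pos [0.553  0.4379 0.1795] bed [ 74.  197.1  57.3] F [ 0.4  0.6 -1.2] w 0.588 q [ 0.73  0.15  1.93 -0.34  0.66 -0.51]
F bed [-0.21  0.44 -1.29]
t 13.40 pos [0.5533 0.4381 0.1812] bed [ 74.9 197.6  58.7] F [-0.8 -1.9  2.7] w 0.158 q [ 0.73  0.15  1.93 -0.34  0.66 -0.51]
F bed [ 0.69 -1.49  2.95]
t 13.65 pos [0.5533 0.4382 0.1812] bed [ 75.  197.6  58.7] F [-2.2 -4.   3.9] w 0.156 q [ 0.73  0.15  1.93 -0.34  0.66 -0.51]
F bed [ 0.16 -3.45  4.92]
```

```bash

python3 -m creep '[{"grip":1.1,"dp":[0,-0.4,0],"rotation":[0,0,0]},{"grip":1.1,"dp":[0,-1,0],"rotation":[0,0,0]},{"grip":1.1,"dp":[0,-1.7,0],"rotation":[0,0,0]},{"grip":1.1,"dp":[0,-2.4,0],"rotation":[0,0,0]},{"grip":1.1,"dp":[0,-2.8,0],"rotation":[0,0,0]}]' 25 >/dev/null
python3 f.py
python3 -m creep '[{"grip":1.1,"dp":[0,-0.2,0],"rotation":[0,0,0]},{"grip":1.1,"dp":[0,-0.4,0],"rotation":[0,0,0]},{"grip":1.1,"dp":[0,-0.6,0],"rotation":[0,0,0]},{"grip":1.1,"dp":[0,-0.8,0],"rotation":[0,0,0]},{"grip":1.1,"dp":[0,-1,0],"rotation":[0,0,0]}]' 25 >/dev/null
python3 f.py
python3 - <<'E'
from h import *
p,d,c=snap('wrist',7); snap('scene',7)
E
```

```text
t 14.07 pos [0.5516 0.4103 0.1768] bed [ 75.  169.4  58.7] F [-4.4  2.7  5.1] w 0.159 q [ 0.7   0.12  1.98 -0.33  0.64 -0.56]
F bed [-2.16  3.23  6.14]
t 14.48 pos [0.551  0.4009 0.1753] bed [ 74.9 159.8  58.7] F [-4.4  3.3  5.2] w 0.158 q [ 0.68  0.11  2.   -0.32  0.63 -0.57]
F bed [-2.22  3.81  6.15]
```

View pics/wrist7.png

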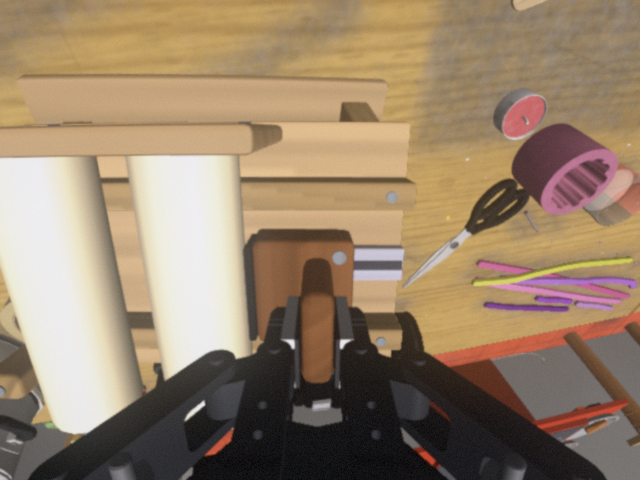

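```bash

for i in 1 2; do python3 -m creep '[{"grip":1.1,"dp":[0,-0.2,0],"rotation":[0,0,0]},{"grip":1.1,"dp":[0,-0.4,0],"rotation":[0,0,0]},{"grip":1.1,"dp":[0,-0.6,0],"rotation":[0,0,0]},{"grip":1.1,"dp":[0,-0.8,0],"rotation":[0,0,0]},{"grip":1.1,"dp":[0,-1,0],"rotation":[0,0,0]}]' 25 >/dev/null
python3 f.py; done
python3 - <<'E'
from h import *
p,d,c=snap('wrist',8); st()
ys,xs=np.nonzero(d>0); Q=wb(cloud(np.c_[xs,ys],d,c))
for y0 in(25,77):
    L=Q[(abs(Q[:,1]-y0)<24)&(Q[:,2]>32)&(Q[:,2]<54)&(Q[:,0]>5)&(Q[:,0]<80)]
    r=cyl(bw(L),bw([75,y0,25]),B[:,0]); print(wb(r[0]+r[1]*0).round(1),(B.T@r[1]).round(3),len(L),r[3])
E
```

```text
t 15.00 pos [0.5504 0.3909 0.1737] bed [ 75.  149.7  58.7] F [-4.9  3.2  5.3] w 0.159 q [ 0.67  0.1   2.01 -0.31  0.62 -0.59]
F bed [-2.6   3.67  6.52]
t 15.42 pos [0.5497 0.3811 0.1721] bed [ 74.9 139.7  58.7] F [-5.4  2.8  5.5] w 0.162 q [ 0.66  0.08  2.03 -0.31  0.61 -0.61]
F bed [-2.91  3.27  6.96]
t 15.47 pos [0.5497 0.3807 0.172 ] bed [ 74.9 139.3  58.7] F [-4.9  1.9  5.4] w 0.156 q [ 0.66  0.08  2.03 -0.31  0.61 -0.61]
[42.4 26.7 24.7] [ 1.     0.011 -0.004] 14738 0.9704166101234903
[42.4 78.7 24.5] [ 1.    -0.001  0.   ] 14939 1.0
```

View pics/wrist8.png

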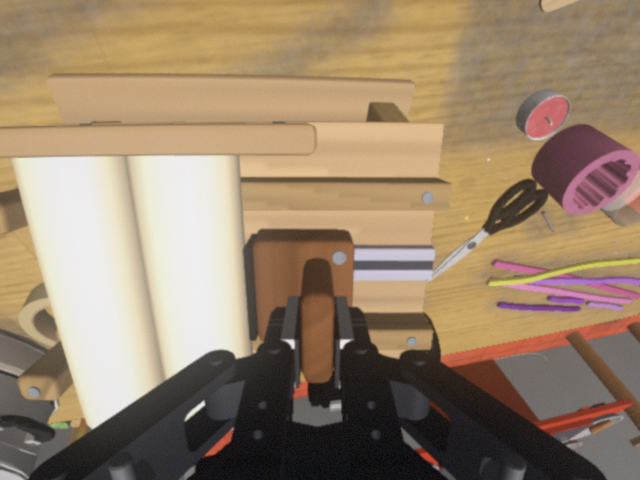

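```bash

for i in 1 2 3; do python3 -m creep '[{"grip":1.1,"dp":[0,-0.05,0],"rotation":[0,0,0]},{"grip":1.1,"dp":[0,-0.07,0],"rotation":[0,0,0]}]' 25 >/dev/null
python3 f.py; done
```

```text
t 15.63 pos [0.5497 0.3803 0.172 ] bed [ 74.9 138.9  58.7] F [-5.5  2.8  6.2] w 0.158 q [ 0.65  0.08  2.03 -0.31  0.61 -0.61]
F bed [-2.69  3.41  7.62]
t 15.80 pos [0.5497 0.3797 0.1719] bed [ 74.9 138.3  58.7] F [-5.2  2.5  5. ] w 0.157 q [ 0.65  0.08  2.03 -0.31  0.61 -0.61]
F bed [-2.92  2.97  6.43]
t 15.97 pos [0.5496 0.3795 0.1719] bed [ 74.9 138.1  58.7] F [-4.5  4.6  4.8] w 0.155 q [ 0.65  0.08  2.03 -0.3   0.61 -0.61]
F bed [-2.62  4.98  5.72]
```

```bash

for i in 1 2; do python3 -m creep '[{"grip":1.1,"dp":[0,-0.04,0],"rotation":[0,0,0]},{"grip":1.1,"dp":[0,-0.04,0],"rotation":[0,0,0]}]' 25 >/dev/null
python3 f.py; done
```

```text
t 16.13 pos [0.5496 0.3795 0.1719] bed [ 74.9 138.1  58.7] F [-4.6  5.7  3.7] w 0.156 q [ 0.65  0.08  2.03 -0.3   0.61 -0.61]
F bed [-3.29  5.92  4.68]
t 16.30 pos [0.5497 0.3794 0.1719] bed [ 75.  138.   58.7] F [-5.4  6.1  3.8] w 0.151 q [ 0.65  0.08  2.03 -0.3   0.61 -0.61]
F bed [-3.97  6.3   5.06]
```

```bash

python3 -m creep '[{"grip":1.8,"dp":[0,0,0],"rotation":[0,0,0]},{"grip":2.4,"dp":[0,0.05,0],"rotation":[0,0,0]},{"grip":3,"dp":[0,0.05,0],"rotation":[0,0,0]},{"grip":3,"dp":[0,0.05,0],"rotation":[0,0,0]}]' 25 >/dev/null
python3 f.py
python3 -m creep '[{"grip":3,"dp":[-1,0,0],"rotation":[0,0,0]},{"grip":3,"dp":[-2.5,0,0],"rotation":[0,0,0]},{"grip":3,"dp":[-5,0,0],"rotation":[0,0,0]},{"grip":3,"dp":[-8,0,0],"rotation":[0,0,0]},{"grip":3,"dp":[-8,0,0],"rotation":[0,0,0]}]' 25 >/dev/null
python3 f.py
cat > look.py <<'E'
from h import *
import sys
k=sys.argv[1]; st()
for n in sys.argv[2:]:
    p,d,c=snap(n,k)
    ys,xs=np.nonzero(d>0); Q=wb(cloud(np.c_[xs,ys],d,c))
    for y0,z0 in((25,25),(76,25),(50,68)):
        L=Q[(abs(Q[:,1]-y0)<23)&(Q[:,2]>z0+8)&(Q[:,2]<z0+28)&(Q[:,0]>-3)&(Q[:,0]<158)]
        if len(L)<200: print(n,y0,len(L)); continue
        r=cyl(bw(L),bw([75,y0,z0]),B[:,0]); print(n,y0,wb(r[0]).round(1),(B.T@r[1]).round(3),len(L),round(r[3],2),'len',r[2].round(4),'x',np.percentile(L[:,0],[1,99]).round(1))
    t=Q[(Q[:,2]>62)&(Q[:,2]<75)&(Q[:,1]>120)&(Q[:,1]<160)&(Q[:,0]>45)&(Q[:,0]<105)]
    if len(t)>50: print('fin',len(t),np.percentile(t,[1,50,99],axis=0).round(1).tolist())
E
python3 look.py 9 wrist top scene
```

```text
t 16.63 pos [0.5496 0.3778 0.1704] bed [ 74.5 136.2  57.6] F [ 0.1 -0.4  0.1] w 0.348 q [ 0.65  0.08  2.03 -0.31  0.61 -0.61]
F bed [ 0.15 -0.38  0.07]
t 17.05 pos [0.5157 0.3709 0.2498] bed [ 78.5 139.8 144.1] F [0.7 0.7 2.4] w 0.354 q [ 0.68 -0.06  2.02 -0.27  0.75 -0.64]
F bed [1.54 1.1  1.78]
t 17.05 pos [0.5157 0.3709 0.2498] bed [ 78.5 139.8 144.1] F [0.7 0.7 2.4] w 0.354 q [ 0.68 -0.06  2.02 -0.27  0.75 -0.64]
wrist 25 [75.1 26.9 24.6] [ 1.    -0.002  0.   ] 11481 0.99 len 0.1468 x [  2.3 147.4]
wrist 76 [74.7 77.  24.5] [ 1.    -0.002 -0.001] 11664 1.0 len 0.1463 x [  2.1 146.3]
wrist 50 70
fin 1291 [[53.7, 132.0, 63.6], [72.3, 138.9, 69.1], [94.3, 145.5, 71.0]]
top 25 [74.2 25.1 24.6] [ 1.     0.003 -0.006] 2549 0.95 len 0.1508 x [ -1.  150.2]
top 76 [74.2 74.9 24.9] [ 1.     0.004 -0.004] 2317 0.94 len 0.1513 x [ -0.4 150.3]
top 50 16
fin 254 [[54.3, 129.5, 62.7], [76.1, 136.2, 68.7], [96.7, 143.5, 73.1]]
scene 25 [74.1 25.1 25.4] [ 1.    -0.002  0.001] 1215 0.98 len 0.1481 x [  0.7 147.7]
scene 76 [74.2 75.2 25.3] [ 1.    -0.002  0.001] 1584 1.0 len 0.1481 x [  0.6 147.6]
scene 50 5
fin 275 [[52.7, 132.3, 62.3], [73.0, 140.7, 69.0], [94.3, 145.4, 72.3]]
```

View pics/wrist9.png

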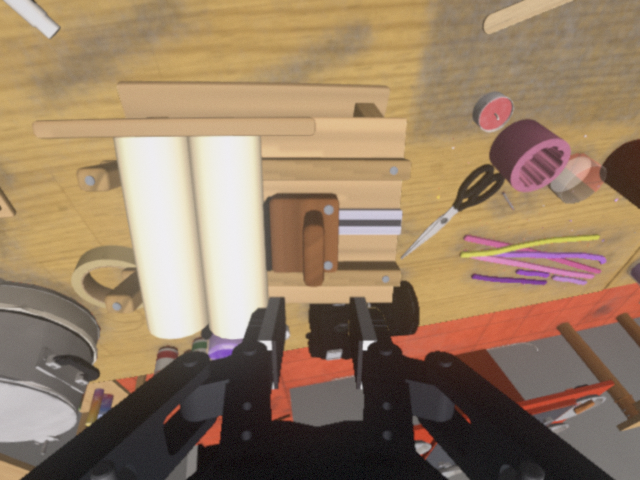

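Both candles sit 50.0 mm apart in all three views, bases at the plate, with the chock face on the candle. Now the red one.

```bash
python3 - <<'E'
from h import *
left=np.cross([0,0,1],AR)
go(CR+[0,0,.15],toolR(DOWN,left)); go([.516,.37,.27],toolR(DOWN,left))
E
```

```text
t 17.2 dp cm [ -0.67 -42.49   3.54] rot [ 0.027  0.439 -0.17 ] deg 27.0 rows>= 10.2
t 17.2 dp cm [-2.31  0.49  1.24] rot [ 0.027  0.439 -0.17 ] deg 27.0 rows>= 3.8
```

```bash

python3 -m creep '[{"grip":4,"dp":[-1.5,-2.5,0.3],"rotation":[0.005,0.088,-0.034]},{"grip":5,"dp":[-3,-6,0.6],"rotation":[0.01,0.176,-0.068]},{"grip":6,"dp":[-3,-9.5,0.9],"rotation":[0.015,0.263,-0.1]},{"grip":7,"dp":[-3,-13,1.2],"rotation":[0.022,0.35,-0.136]},{"grip":8.4,"dp":[-2.7,-17,1.5],"rotation":[0.027,0.439,-0.17]}]' 20
python3 - <<'E'
from h import *
left=np.cross([0,0,1],AR); st()
go(CR+[0,0,.15],toolR(DOWN,left))
E
```

```text
time: 17.62
tool_pos: [0.5065, 0.196, 0.2466]
tcp_rot: [0.096, 1.573, -0.095]
wrist_force: [0.6, 0.6, -0.7]
width: 0.934
t 17.62 pos [0.5065 0.196  0.2466] bed [ 90.3 -33.6 165.4] F [ 0.6  0.6 -0.7] w 0.934 q [ 0.32  0.02  1.88  0.    1.25 -1.13]
t 17.62 dp cm [  4.94 -24.72   4.3 ] rot [ 0.    -0.004  0.   ] deg 0.2 rows>= 6.1
```

```bash

python3 -m creep '[{"grip":8.5,"dp":[0,-3.7,0.6],"rotation":[0,0,0]},{"grip":8.5,"dp":[0,-7.4,1.3],"rotation":[0,0,0]},{"grip":8.5,"dp":[0,-11.1,2],"rotation":[0,0,0]},{"grip":8.5,"dp":[0,-14.8,2.7],"rotation":[0,0,0]},{"grip":8.5,"dp":[0,-18.5,3.3],"rotation":[0,0,0]}]' >/dev/null
python3 -m creep '[{"grip":8.5,"dp":[0,-3.5,0.5],"rotation":[0,0,0]},{"grip":8.5,"dp":[0,-6.2,1],"rotation":[0,0,0]},{"grip":8.5,"dp":[0,-6.2,1],"rotation":[0,0,0]},{"grip":8.5,"dp":[0,-6.2,1],"rotation":[0,0,0]}]' >/dev/null
python3 - <<'E'
from h import *
left=np.cross([0,0,1],AR); st()
go(CR+[0,0,.007],toolR(DOWN,left))
p,d,c=snap('wrist',10)
ys,xs=np.nonzero(d>0); P=cloud(np.c_[xs,ys],d,c)
C=CR;q=P[(abs((P-C)@left)<.022)&(abs((P-C)@AR)<.085)&(P[:,2]>.056)&(P[:,2]<.08)]
print(len(q),*[np.round(v,4) for v in cyl(q,C,AR)])
E
```

```text
t 18.37 pos [ 0.5184 -0.0548  0.2445] bed [ 131.  -280.5  187.3] F [ 0.1  0.3 -0.1] w 0.995 q [-0.15 -0.03  1.93 -0.    1.24 -1.6 ]
t 18.37 dp cm [19.05  0.04  0.12] rot [-0.004 -0.004 -0.   ] deg 0.3 rows>= 4.6
7187 [ 0.5192 -0.0534  0.0471] [ 9.928e-01 -1.197e-01  6.000e-04] 0.1473 0.9957 0.0004
```

View pics/wrist10.png

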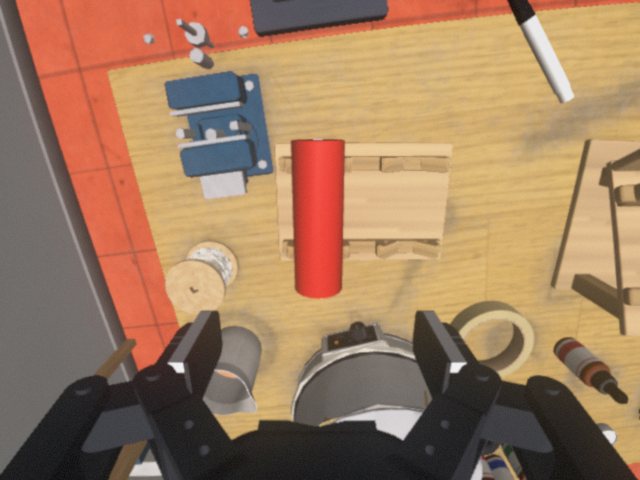

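```bash
python3 - <<'E'
from h import *
c=bot.get_calibration('wrist'); M=R.from_rotvec(c['rvec']).as_matrix(); o=-M.T@c['tvec']; s,T=st(); print('cam',o,'tool',T.T@(o-s['tool_pos']))
p,d=load('top',0); c=bot.get_calibration('top'); ys,xs=np.nonzero(d>0); P=cloud(np.c_[xs,ys],d,c)
q=P[(P[:,2]>.05)&(P[:,0]>.56)&(P[:,0]<.75)&(abs(P[:,1]+.05)<.08)&(P[:,2]<.5)]
o=np.argsort(q[:,0]); print(q[o[::60]][:14].round(3))
E
```

```text
t 18.42 pos [ 0.5185 -0.0537  0.2447] bed [ 131.  -279.3  187.4] F [ 0.1  0.1 -0.4] w 0.993 q [-0.15 -0.03  1.93  0.    1.24 -1.6 ]
cam [ 0.43635135 -0.04273379  0.37385172] tool [-0.12886853  0.00078318 -0.0832835 ]
[[ 0.56  -0.071  0.07 ]
 [ 0.563 -0.045  0.068]
 [ 0.566  0.025  0.067]
 [ 0.569 -0.071  0.072]
 [ 0.572 -0.062  0.073]
 [ 0.574  0.029  0.069]
 [ 0.577  0.02   0.064]
 [ 0.58  -0.041  0.06 ]
 [ 0.583 -0.044  0.066]
 [ 0.586 -0.063  0.074]
 [ 0.588  0.026  0.071]
 [ 0.591 -0.05   0.068]
 [ 0.672 -0.011  0.056]
 [ 0.675 -0.022  0.139]]
```

```bash

python3 -m creep '[{"grip":8.5,"dp":[3.5,0,0.1],"rotation":[-0.004,-0.004,0]},{"grip":8.5,"dp":[7,0,0.1],"rotation":[-0.004,-0.004,0]},{"grip":8.5,"dp":[10.5,0,0.1],"rotation":[-0.004,-0.004,0]},{"grip":8.5,"dp":[14,0,0.1],"rotation":[-0.004,-0.004,0]},{"grip":8.5,"dp":[15,0,0.1],"rotation":[-0.004,-0.004,0]}]' >/dev/null
python3 -m creep '[{"grip":8.5,"dp":[0,0,0],"rotation":[0,0,0]},{"grip":8.5,"dp":[0,0,0],"rotation":[0,0,0]},{"grip":8.5,"dp":[0,0,0],"rotation":[0,0,0]}]' >/dev/null
python3 - <<'E'
from h import *
left=np.cross([0,0,1],AR); st()
go([.519,-.054,.0535],toolR(DOWN,left))
E
```

```text
t 19.08 pos [ 0.522  -0.0533  0.0984] bed [  72.3 -301.7   55.2] F [1.3 0.3 1. ] w 0.996 q [-0.15  0.12  2.07 -0.    0.95 -1.6 ]
t 19.08 dp cm [ 4.49 -0.1  -0.32] rot [0.005 0.007 0.   ] deg 0.5 rows>= 1.1
```

```bash

python3 -m creep '[{"grip":8.5,"dp":[1.5,-0.1,-0.3],"rotation":[0,0.005,0]},{"grip":8.5,"dp":[3,-0.1,-0.3],"rotation":[0,0.005,0]},{"grip":8.5,"dp":[4.5,-0.1,-0.3],"rotation":[0,0.005,0]},{"grip":8.5,"dp":[4.5,-0.1,-0.3],"rotation":[0,0.005,0]},{"grip":8.5,"dp":[4.5,-0.1,-0.3],"rotation":[0,0.005,0]}]' >/dev/null
python3 f.py
python3 -m creep '[{"grip":6.5,"dp":[0,0,0],"rotation":[0,0,0]},{"grip":5.5,"dp":[0,0,0],"rotation":[0,0,0]},{"grip":5.2,"dp":[0,0,0],"rotation":[0,0,0]},{"grip":5.0,"dp":[0,0,0],"rotation":[0,0,0]},{"grip":4.8,"dp":[0,0,0],"rotation":[0,0,0]}]' 22 >/dev/null
python3 -m creep '[{"grip":4.6,"dp":[0,0,0],"rotation":[0,0,0]},{"grip":4.6,"dp":[0,0,0],"rotation":[0,0,0]}]' 22 
python3 -m creep '[{"grip":4.6,"dp":[-1,0,0],"rotation":[0,0,0]},{"grip":4.6,"dp":[-3,0,0],"rotation":[0,0,0]},{"grip":4.6,"dp":[-6,0,0],"rotation":[0,0,0]},{"grip":4.6,"dp":[-9,0,0],"rotation":[0,0,0]},{"grip":4.6,"dp":[-12,0,0],"rotation":[0,0,0]}]' 22
python3 -m creep '[{"grip":4.6,"dp":[-3,0,0],"rotation":[0,0,0]},{"grip":4.6,"dp":[-6,0,0],"rotation":[0,0,0]},{"grip":4.6,"dp":[-9,0,0],"rotation":[0,0,0]},{"grip":4.6,"dp":[-11,0,0],"rotation":[0,0,0]},{"grip":4.6,"dp":[-11,0,0],"rotation":[0,0,0]}]' 22
python3 -m creep '[{"grip":4.6,"dp":[0,0,0],"rotation":[0,0,0]},{"grip":4.6,"dp":[0,0,0],"rotation":[0,0,0]}]' 22 
python3 - <<'E'
from h import *
s,M=st(); p,d,c=snap('wrist',11)
go(bw([82,50,130]),toolR(-B[:,2],B[:,1]))
ys,xs=np.nonzero(d>0); P=cloud(np.c_[xs,ys],d,c); T=(P-s['tool_pos'])@M*1000
q=T[(abs(T[:,1])<24)&(T[:,0]<20)&(T[:,0]>-26)&(T[:,2]<0)]
print(len(q),'far end z',np.percentile(q[:,2],[.2,1,5]))
f=q[(q[:,2]<-20)]
def cy(v): return np.hypot(f[:,0]-v[0]-v[2]*f[:,2],f[:,1]-v[1]-v[3]*f[:,2])-25
r=least_squares(cy,[0,0,0,0],loss='soft_l1'); print(r.x, np.median(abs(r.fun)))
E
```

```text
t 19.50 pos [ 0.5182 -0.0544  0.0527] bed [  49.7 -310.2   16.2] F [0.2 0.1 0.9] w 0.995 q [-0.15  0.18  2.1  -0.    0.86 -1.6 ]
F bed [0.57 0.23 0.68]
time: 20.08
tool_pos: [0.5182, -0.054, 0.0526]
tcp_rot: [0.093, 1.568, -0.093]
wrist_force: [-0.3, 2.8, 5.4]
width: 0.577
time: 20.5
tool_pos: [0.5162, -0.0543, 0.1721]
tcp_rot: [0.092, 1.572, -0.093]
wrist_force: [1.1, 0.0, -2.3]
width: 0.576
time: 20.92
tool_pos: [0.52, -0.0548, 0.2874]
tcp_rot: [0.091, 1.561, -0.094]
wrist_force: [1.3, -0.3, -2.2]
width: 0.578
time: 21.08
tool_pos: [0.5162, -0.0542, 0.2793]
tcp_rot: [0.093, 1.573, -0.093]
wrist_force: [-1.3, -0.4, -2.9]
width: 0.574
t 21.08 pos [ 0.5162 -0.0542  0.2793] bed [ 143.7 -274.5  219.3] F [-1.3 -0.4 -2.9] w 0.574 q [-0.15 -0.05  1.89 -0.    1.31 -1.6 ]
t 21.13 dp cm [ 5.41 33.57 -3.59] rot [-0.021 -0.443  0.168] deg 27.2 rows>= 8.2
23888 far end z [-73.66570921 -73.47562142 -72.66225497]
[ 5.61112231e+00  7.23435982e-01 -1.83838650e-03 -2.21668970e-03] 0.3367739207670155
```

View pics/wrist11.png

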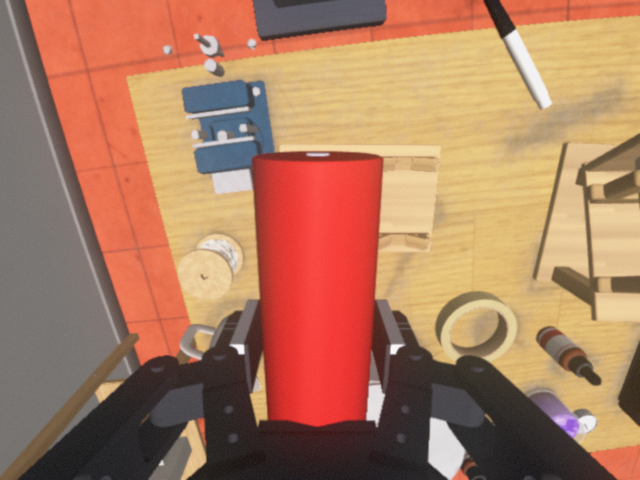

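```bash

python3 -m creep '[{"grip":4.6,"dp":[0,3,-0.3],"rotation":[-0.004,-0.09,0.034]},{"grip":4.6,"dp":[0,6.3,-0.7],"rotation":[-0.008,-0.177,0.067]},{"grip":4.6,"dp":[0,9.6,-1],"rotation":[-0.012,-0.265,0.1]},{"grip":4.6,"dp":[0,13,-1.4],"rotation":[-0.016,-0.353,0.134]},{"grip":4.6,"dp":[0,16.5,-1.8],"rotation":[-0.021,-0.443,0.168]}]' 22 >/dev/null
python3 -m creep '[{"grip":4.6,"dp":[0,0,0],"rotation":[0,0,0]}]' 22 
python3 - <<'E'
from h import *
st(); go(bw([82,50,130]),toolR(-B[:,2],B[:,1]))
E
```

```text
time: 21.63
tool_pos: [0.5131, 0.1156, 0.2746]
tcp_rot: [0.174, 1.124, 0.039]
wrist_force: [-1.4, 0.3, -3.3]
width: 0.572
t 21.63 pos [0.5131 0.1156 0.2746] bed [ 118.  -108.   196.8] F [-1.4  0.3 -3.3] w 0.572 q [ 0.14 -0.33  2.19  0.08  0.82 -1.38]
t 21.63 dp cm [ 6.74 15.8  -3.53] rot [ 0.003 -0.003 -0.003] deg 0.3 rows>= 4.2
```

```bash

python3 -m creep '[{"grip":4.6,"dp":[0.5,3.2,-0.7],"rotation":[0,0,0]},{"grip":4.6,"dp":[1.5,6.4,-1.4],"rotation":[0,0,0]},{"grip":4.6,"dp":[3,9.6,-2.1],"rotation":[0,0,0]},{"grip":4.6,"dp":[5,12.8,-2.9],"rotation":[0,0,0]},{"grip":4.6,"dp":[6.5,15.6,-3.5],"rotation":[0.003,-0.003,-0.003]}]' 22 >/dev/null
python3 -m creep '[{"grip":4.6,"dp":[0,0,0],"rotation":[0,0,0]},{"grip":4.6,"dp":[0,0,0],"rotation":[0,0,0]},{"grip":4.6,"dp":[0,0,0],"rotation":[0,0,0]}]' 22 >/dev/null
python3 - <<'E'
from h import *
s,M=st(); go(bw([79,49.5,84]),toolR(-B[:,2],B[:,1]))
for n in('scene','top'):
    p,d,c=snap(n,12)
    ys,xs=np.nonzero(d>0); P=cloud(np.c_[xs,ys],d,c)
    C=s['tool_pos']+M@[.0056,.0007,.0013]; a=M[:,2]
    D=P-C; t=D@a; rr=np.linalg.norm(np.cross(D,a),axis=1)
    q=P[(rr<.03)&(abs(t)<.085)&(abs(t)>.03)&(D@M[:,0]<.01)]
    r=cyl(q,C,a); print(n,len(q),'bed',wb(r[0]).round(1),'tool est',wb(C).round(1),'ax',(B.T@r[1]).round(3),r[2],r[3])
E
```

```text
t 22.30 pos [0.5244 0.2766 0.2302] bed [ 89.6  44.3 133.7] F [ 0.  -0.2 -2.6] w 0.574 q [ 0.51 -0.14  2.13 -0.18  0.71 -0.85]
t 22.3 dp cm [ 4.96  0.54 -1.08] rot [-0.001  0.004  0.006] deg 0.4 rows>= 1.2
scene 1955 bed [ 89.8  43.3 128.5] tool est [ 90.9  45.  128.1] ax [ 1.    -0.002  0.004] 0.1489336160835953 0.979539641943734
top 1243 bed [143.7  42.9 128.7] tool est [ 90.9  45.  128.1] ax [ 0.999 -0.014 -0.03 ] 0.04619372063130595 0.8600160901045857
```

View pics/scene12.png

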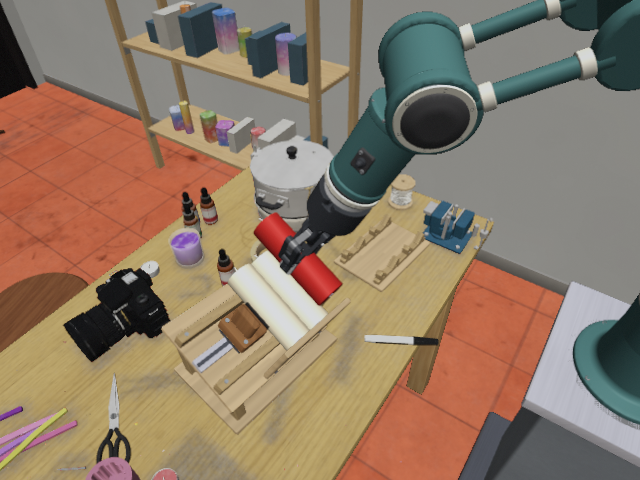

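```bash

python3 -m creep '[{"grip":4.6,"dp":[0.8,0.6,-0.8],"rotation":[0,0.004,0.006]},{"grip":4.6,"dp":[1.8,0.65,-1],"rotation":[0,0.004,0.006]},{"grip":4.6,"dp":[2.8,0.65,-1],"rotation":[0,0.004,0.006]},{"grip":4.6,"dp":[3.8,0.65,-1],"rotation":[0,0.004,0.006]},{"grip":4.6,"dp":[4.4,0.65,-1],"rotation":[0,0.004,0.006]}]' 22 >/dev/null
python3 -m creep '[{"grip":4.6,"dp":[0,0,0],"rotation":[0,0,0]},{"grip":4.6,"dp":[0,0,0],"rotation":[0,0,0]},{"grip":4.6,"dp":[0,0,0],"rotation":[0,0,0]}]' 22 >/dev/null
python3 f.py
python3 - <<'E'
from h import *
go(bw([77,51,80]),toolR(-B[:,2],B[:,1]))
E
```

```text
t 23.07 pos [0.5368 0.2899 0.1905] bed [82.4 51.9 91.3] F [-0.5  0.3 -2.1] w 0.576 q [ 0.52 -0.06  2.14 -0.2   0.62 -0.82]
F bed [-1.35 -0.11 -1.67]
t 23.07 dp cm [ 1.13 -0.1  -0.54] rot [-0.002  0.004 -0.003] deg 0.3 rows>= 0.3
```

```bash

python3 -m creep '[{"grip":4.6,"dp":[0.5,-0.1,-0.3],"rotation":[0,0,0]},{"grip":4.6,"dp":[1,-0.1,-0.5],"rotation":[0,0,0]},{"grip":4.6,"dp":[1,-0.1,-0.5],"rotation":[0,0,0]},{"grip":4.6,"dp":[1,-0.1,-0.5],"rotation":[0,0,0]}]' 22 >/dev/null
python3 f.py
for i in 1 2; do python3 -m creep '[{"grip":4.6,"dp":[0,0,-0.1],"rotation":[0,0,0]},{"grip":4.6,"dp":[0,0,-0.1],"rotation":[0,0,0]}]' 22 >/dev/null; python3 f.py; done
```

```text
t 23.40 pos [0.5359 0.2905 0.1784] bed [76.3 50.6 80.9] F [-0.3  0.4 -2.5] w 0.577 q [ 0.52 -0.05  2.15 -0.21  0.59 -0.81]
F bed [-1.4   0.   -2.18]
t 23.57 pos [0.5355 0.2909 0.1789] bed [76.1 51.  81.4] F [ 0.3 -0.4 -2.3] w 0.573 q [ 0.52 -0.05  2.15 -0.21  0.59 -0.8 ]
F bed [-0.62 -0.73 -2.1 ]
t 23.73 pos [0.5346 0.291  0.1785] bed [75.1 51.  81.4] F [ 0.4 -0.8 -1.8] w 0.578 q [ 0.52 -0.05  2.15 -0.21  0.59 -0.8 ]
F bed [-0.33 -1.09 -1.63]
```

```bash

for i in 1 2 3; do python3 -m creep '[{"grip":4.6,"dp":[0,0,-0.07],"rotation":[0,0,0]},{"grip":4.6,"dp":[0,0,-0.07],"rotation":[0,0,0]}]' 22 >/dev/null; python3 f.py; done
```

```text
t 23.90 pos [0.534  0.291  0.1781] bed [74.4 51.  81.4] F [ 0.4  0.3 -1.8] w 0.576 q [ 0.52 -0.05  2.15 -0.21  0.59 -0.8 ]
F bed [-0.49  0.04 -1.85]
t 24.07 pos [0.5333 0.2911 0.1777] bed [73.6 50.9 81.3] F [-0.5  0.7 -2.1] w 0.574 q [ 0.52 -0.05  2.15 -0.21  0.59 -0.8 ]
F bed [-1.36  0.34 -1.71]
t 24.23 pos [0.5331 0.2912 0.1779] bed [73.5 51.  81.5] F [ 1.6 -1.7 -1.7] w 0.577 q [ 0.52 -0.05  2.16 -0.21  0.59 -0.8 ]
F bed [ 0.88 -1.85 -2.03]
```

```bash

python3 -m creep '[{"grip":4.6,"dp":[0.15,0,-0.03],"rotation":[0,0,0]},{"grip":4.6,"dp":[0.3,0,-0.03],"rotation":[0,0,0]},{"grip":4.6,"dp":[0.45,0,-0.03],"rotation":[0,0,0]},{"grip":4.6,"dp":[0.55,0,-0.03],"rotation":[0,0,0]},{"grip":4.6,"dp":[0.55,0,-0.03],"rotation":[0,0,0]}]' 22 >/dev/null; python3 f.py
for i in 1 2 3; do python3 -m creep '[{"grip":4.6,"dp":[0.07,0,0],"rotation":[0,0,0]},{"grip":4.6,"dp":[0.07,0,0],"rotation":[0,0,0]}]' 22 >/dev/null; python3 f.py; done
```

```text
t 24.65 pos [0.5356 0.2922 0.1729] bed [73.5 51.4 75.9] F [ 3.1  0.4 -0.7] w 0.575 q [ 0.52 -0.04  2.16 -0.22  0.58 -0.8 ]
F bed [ 2.49  0.51 -2.02]
t 24.82 pos [0.5358 0.2923 0.1724] bed [73.5 51.4 75.3] F [2.9 0.2 0.3] w 0.577 q [ 0.52 -0.04  2.16 -0.22  0.58 -0.8 ]
F bed [ 2.7   0.4  -1.02]
t 24.98 pos [0.5361 0.2923 0.1718] bed [73.5 51.4 74.6] F [ 3.4 -0.6 -0.2] w 0.573 q [ 0.52 -0.04  2.16 -0.22  0.58 -0.8 ]
F bed [ 3.07 -0.44 -1.59]
t 25.15 pos [0.5364 0.2923 0.1712] bed [73.5 51.3 74. ] F [ 5.3 -0.2  1.1] w 0.575 q [ 0.52 -0.04  2.16 -0.22  0.58 -0.79]
F bed [ 5.19  0.33 -1.32]
```

```bash

for i in 1 2 3; do python3 -m creep '[{"grip":4.6,"dp":[0.05,0,0],"rotation":[0,0,0]},{"grip":4.6,"dp":[0.05,0,0],"rotation":[0,0,0]}]' 22 >/dev/null; python3 f.py; done
```

```text
t 25.32 pos [0.5364 0.2924 0.1711] bed [73.5 51.3 73.9] F [ 0.5 -0.7  5.4] w 0.575 q [ 0.52 -0.04  2.15 -0.22  0.58 -0.79]
F bed [2.85 0.21 4.65]
t 25.48 pos [0.5365 0.2924 0.1711] bed [73.5 51.3 73.8] F [-3.  -3.   8.2] w 0.577 q [ 0.52 -0.04  2.15 -0.22  0.58 -0.79]
F bed [ 1.12 -1.89  8.95]
t 25.65 pos [0.5365 0.2924 0.171 ] bed [73.5 51.3 73.8] F [-5.5 -3.9 12. ] w 0.577 q [ 0.52 -0.04  2.15 -0.22  0.58 -0.79]
F bed [ 0.58 -2.25 13.55]
```

```bash

python3 -m creep '[{"grip":4.6,"dp":[-0.1,0,0],"rotation":[0,0,0]},{"grip":4.6,"dp":[-0.1,0,0],"rotation":[0,0,0]}]' 20 >/dev/null; python3 f.py
python3 -m creep '[{"grip":5.0,"dp":[0,0,0],"rotation":[0,0,0]},{"grip":5.3,"dp":[0,0,0],"rotation":[0,0,0]},{"grip":5.6,"dp":[0,0,0],"rotation":[0,0,0]},{"grip":6.0,"dp":[0,0,0],"rotation":[0,0,0]},{"grip":6.4,"dp":[0,0,0],"rotation":[0,0,0]}]' 20 >/dev/null; python3 f.py
python3 look.py 13 wrist scene
```

```text
t 25.82 pos [0.5365 0.2924 0.1711] bed [73.5 51.3 73.8] F [-0.2 -1.9  7.2] w 0.573 q [ 0.52 -0.04  2.16 -0.22  0.57 -0.79]
F bed [ 3.07 -0.8   6.75]
t 26.23 pos [0.5352 0.2919 0.169 ] bed [71.6 50.4 72.5] F [-0.3  1.1  0.7] w 0.748 q [ 0.52 -0.04  2.16 -0.22  0.58 -0.79]
F bed [-0.13  1.13  0.59]
t 26.23 pos [0.5352 0.2919 0.169 ] bed [71.6 50.4 72.5] F [-0.3  1.1  0.7] w 0.748 q [ 0.52 -0.04  2.16 -0.22  0.58 -0.79]
wrist 25 [75.3 27.1 24.6] [1.    0.002 0.001] 6861 0.99 len 0.1445 x [  3.5 146.6]
wrist 76 [75.5 76.9 24.6] [ 1.    -0.001  0.001] 6215 1.0 len 0.1448 x [  3.6 146.9]
wrist 50 [53.9 52.1 67.8] [1.    0.001 0.002] 28727 0.98 len 0.1073 x [1.000e-01 1.051e+02]
fin 2675 [[53.2, 131.6, 62.1], [70.9, 135.9, 68.7], [92.7, 144.1, 70.9]]
scene 25 0
scene 76 [74.3 75.2 25.2] [ 1.    -0.001  0.001] 1910 0.99 len 0.1475 x [  1.  147.2]
scene 50 [73.5 50.3 68.5] [ 1.    -0.004  0.   ] 1709 0.98 len 0.1488 x [ -1.2 147.2]
fin 270 [[52.5, 132.1, 62.5], [73.6, 140.6, 68.9], [94.4, 145.5, 72.5]]
```

View pics/wrist13.png

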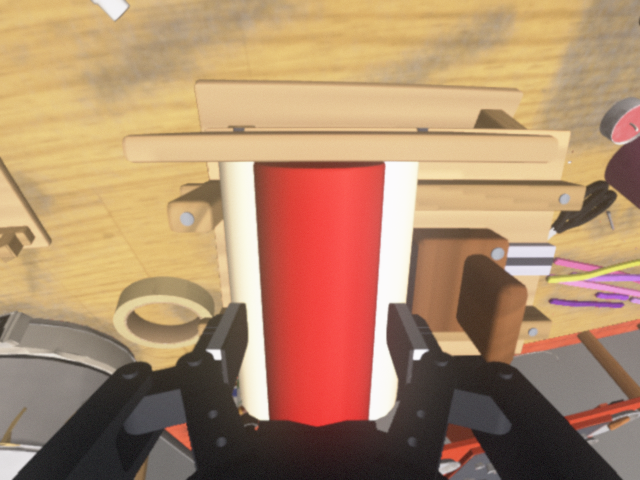

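Red is seated in the valley at (320,290), base at the plate, fingers clear. Backing straight off.

```bash

python3 -m creep '[{"grip":6.6,"dp":[-0.8,0,0],"rotation":[0,0,0]},{"grip":6.8,"dp":[-2,0,0],"rotation":[0,0,0]},{"grip":7,"dp":[-4,0,0],"rotation":[0,0,0]},{"grip":7,"dp":[-7,0,0],"rotation":[0,0,0]},{"grip":7,"dp":[-10,0,0],"rotation":[0,0,0]}]' 20 
python3 -m creep '[{"grip":7,"dp":[-3,-3,-1],"rotation":[0,0,0]},{"grip":7,"dp":[-4,-6.5,-2],"rotation":[0,0,0]},{"grip":7,"dp":[-4,-10,-3],"rotation":[0,0,0]},{"grip":7,"dp":[-4,-13.5,-4],"rotation":[0,0,0]},{"grip":7,"dp":[-4,-17,-4],"rotation":[0,0,0]}]' 20 
python3 -m creep '[{"grip":7,"dp":[0,0,0],"rotation":[0,0,0]},{"grip":7,"dp":[0,0,0],"rotation":[0,0,0]},{"grip":7,"dp":[0,0,0],"rotation":[0,0,0]}]' 20 >/dev/null
python3 look.py 14 wrist top scene
```

```text
time: 26.75
tool_pos: [0.4909, 0.2799, 0.2602]
tcp_rot: [0.179, 1.118, 0.035]
wrist_force: [0.7, 0.6, 0.3]
width: 0.82
time: 27.17
tool_pos: [0.4259, 0.1129, 0.2507]
tcp_rot: [0.177, 1.116, 0.039]
wrist_force: [0.8, 0.6, -0.9]
width: 0.821
t 27.42 pos [0.4287 0.1132 0.2519] bed [  32.9 -119.2  213.6] F [ 0.8  0.5 -0.4] w 0.817 q [ 0.17 -0.53  2.36  0.06  0.84 -1.33]
wrist 25 [76.9 27.1 24.7] [1.    0.001 0.001] 5290 1.0 len 0.1435 x [  6.  147.7]
wrist 76 0
wrist 50 [74.3 52.2 67.9] [ 1.    -0.001  0.002] 8924 0.98 len 0.1483 x [ -0.2 147.3]
fin 806 [[53.1, 131.2, 62.3], [72.9, 135.3, 68.5], [94.8, 144.6, 71.0]]
top 25 [74.7 26.  25.1] [ 1.    -0.007 -0.014] 1217 0.92 len 0.1512 x [ -0.8 150.6]
top 76 [74.2 75.3 24.6] [ 1.     0.007 -0.01 ] 1411 0.93 len 0.1514 x [ -1.3 150.6]
top 50 [74.9 49.7 68.3] [ 1.    -0.003 -0.003] 2792 0.96 len 0.1499 x [  1.  150.2]
fin 252 [[54.3, 129.4, 62.9], [76.2, 136.2, 68.8], [96.6, 143.7, 72.7]]
scene 25 0
scene 76 [74.3 75.3 25.2] [ 1.    -0.002 -0.001] 2004 0.99 len 0.1475 x [  1.2 147.2]
scene 50 [73.6 50.3 68.6] [ 1.    -0.004  0.002] 2259 0.99 len 0.1486 x [ -0.7 147. ]
fin 274 [[52.6, 132.3, 62.3], [73.2, 140.6, 68.9], [94.6, 145.5, 71.9]]
```

View pics/scene14.png

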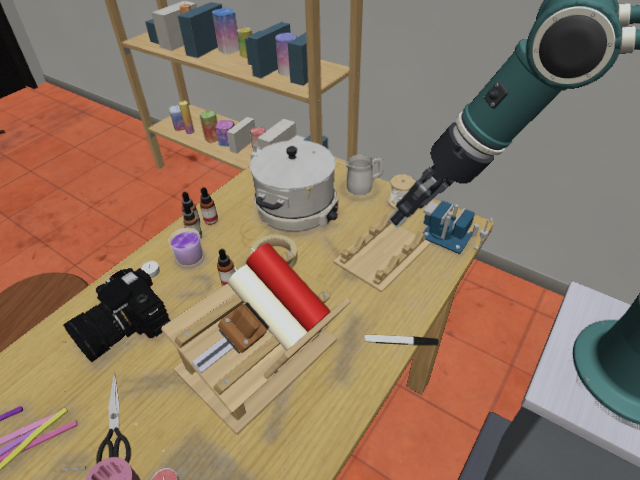

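View pics/top14.png

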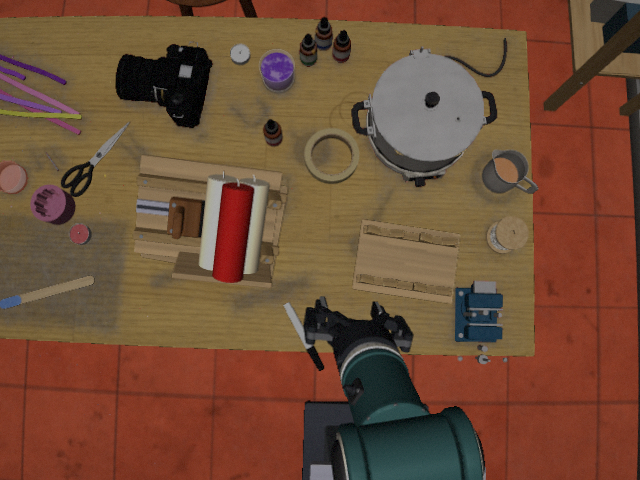

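The bundle is made up: red at (235,232) in the top view, over the two ivories. The bystanders (tape, bottle and pen) are where they were and the hand is clear.

```bash
python3 -c "
from workcell import bot
print(bot.finish_job())"
```

```text
the job is handed in; nothing more can be done
None
```

The bundle of three is made up in the cradle and handed in at about 27.5 s of the 67 s allowed.

- **Loose ivory:** I brought its base gently against the foot plate and laid it on the bearers. It stalled at y ≈ 102 mm instead of rolling, so the chock pushed it up to the laid candle.
- **Chock:** I slid it in until the push rose from about 3 N (the slide's own friction) to about 6 N. The fin then stood at about y = 138 mm, which puts the face near 100–101 mm and the travel near 0.010–0.011.
- **Red candle:** I laid it in the valley only after the chock was snug, with its base against the foot plate.

**Last checks:**
- The ivory centres were 50 mm apart with the chock in. With red on top, the top view gave 49.3 mm.
- Red lies at about (74–75, 50, 68) mm in the bed frame, against the (75, 50, 68) asked.
- Its axis is parallel to the bed within half a degree, and the wicks are uphill.
- The tape, bottle and pen look unmoved in the top and scene pictures.
- The hand was clear of everything.

**Disagreements:**
- The wrist camera reads the candles about 2 mm farther along y than the other two cameras. That is within the stated calibration, and the spacings agree.
- The fin's position differs by 2–5 mm between views, and the last readings have it partly hidden, so I judged snugness mainly by the force I felt.
- The highest contact force noticed on the wax was about 16 N, for a moment, as red seated.

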